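# Sort two caster chocks by the drag of their soles and hang the sound one

### The job

The two caster chocks in the rack look alike, but the rubber sole of one has gone glazed and slippery. Take them out, sliding at least one of them on its sole over the bare bench top to feel its drag, then hang the chock that grips on the hanger, keyhole over the screw head and let fully down so that it locks, and stand the slippery one upright on its sole in the tray.

Things in the scene. Friction and masses are not known exactly. Their poses are not given: they have to be found in the camera images.
- rack: Fixed sheet-steel rack. Origin: middle of its underside; x to its rear, away from the robot, y left, z up. Floor 4 mm thick, 104 x 146 mm, three upright cheeks 80 mm high front to back, 3 mm thick, 69 mm apart, lips 12 mm high in front and behind. A chock stands on its sole in each pocket, 5 mm from the cheeks: no room for fingers there, so take it by its back plate, fingers fore and aft.
- pocket_1 (a point): Middle of the left pocket's floor, axes as the rack's. At the start a chock stands here: its origin (under the middle of its sole; x to its back plate, z up) within 2 mm of this point, axes parallel. CHOCK: cast iron, inset black rubber sole 72 x 52 x 8 mm, about 0.85 kg; x -40 to 36 mm, y -28 to 28, z 0 to 86. Upright back plate 8 mm thick, x 28 to 36, 54 wide, top at z 86.
- pocket_2 (a point): The same for the right pocket, with the other chock. CHOCK, continued: two side cheeks, outer faces flat and parallel at y -28 and 28, full height for x 16 to 36, then sloping down to z 20 at the front, 46 mm apart inside; between them only the low wheel face, z 15 in front to 33 at the plate. Centre of mass near x 12, z 34 mm.
- plate_1 (a point): Start position of the back plate in the left pocket, fixed to the rack: middle of its 8 mm, 10 mm below its top edge, 80 mm above the bench. KEYHOLE through the plate on its middle line: round entry hole 20 mm wide, centre at chock z 46, and a slot 11 mm wide leading up from it. Hung, the screw's middle is at chock z 66: 20 mm down from entry to locked.
- plate_2 (a point): The same for the right pocket. SOLES: pushed or dragged under its own weight over the bench top, the sound chock drags with 5 to 8 N, the glazed one with 1 to 1.8 N. Which is which cannot be seen and changes from start to start. A push sideways above 30 mm may tip the sound one. The bench between rack and tray, in front of the hanger, is bare.
- screw (a point): Axis of the hanger's shoulder screw at the bar's front face, 125 mm above the bench; x into the bar, away from the robot, y left, z up. The screw sticks out along -x: shank 7 mm thick, 12 mm long, then a round head 14 mm across, 5 mm thick. Locked, the chock's plate lies at the bar, its sole 59 mm above the bench.
- hanger: Fixed chock hanger; origin on the bench under the bar's front face, axes as the screw's. Upright flat bar 50 mm wide, 10 mm thick, 153 mm high on a bolted foot, 100 x 80 x 8 mm, that reaches 35 mm in front of the bar and 65 mm behind it. The bar rises 8 mm above a hung chock's top edge: no room for a finger behind the plate.
- tray_floor (a point): Middle of the inner floor of the shallow fixed bare-metal tray, 160 mm (x) by 140 mm (y) outside, walls 4 mm thick and 28 mm high, floor 4 mm thick; x and y along its sides.
Mind the look-alikes: they are no part of the job. There is more than one size of the part that bears tray_floor; the job needs the larger.

How it is judged:
By the outcome, as a careful person would: the job done as asked, in the order asked, and still so for the second after the job is handed in, with the robot touching nothing.
It also fails if it takes over 72 s, if anything falls off the work surface, if the arm or the gripper's body presses on something with over 40 N, if the wrist force passes 120 N, or if a joint passes its speed limit or range.

### The arm

A 7-joint arm with a two-finger parallel gripper is mounted at the origin on a cart in front of the work surface, level with it; the furniture and walls round the work are solid. World frame = base frame: x ahead of the robot, y to its left, z up, the work surface at z = 0. Lengths are in m, angles in rad, forces in N, time in s.
With the tool pointing down it reaches from about 0.4 to 0.925 m from the base axis. Payload 5.6 kg.
Tool frame: the origin (TCP) lies at the very end of the fingers, on their centre line; the grasp point (between the pads) lies 19 mm behind it; z points along the fingers, y is the direction in which the jaws open and shut (so a half turn about z gives the same grasp; the last joint's range is limited). The gripper opens to 85 mm and grips with 20 to 120 N. Pads are 22 mm wide; open, the fingers measure 114 mm over their backs; the gripper's body (76 mm by 85 mm) begins 54 mm behind the grasp point. The pads swing forward as they close: fully open they stand 13 mm farther back than shut.
Start: joints at [1.138, 0.468, -0.012, 1.603, 0.006, 1.071, -0.056], TCP at [0.247, -0.601, 0.231] pointing down, gripper open.
Joint ranges: [-2.53, 2.53], [-0.31, 2.02], [-1.57, 1.55], [0.28, 2.44], [-1.29, 4.43], [0.15, 1.84], [-2.92, 2.92]. Speed limits (rad/s): [2.57, 2.57, 3.14, 3.14, 3.14, 3.14, 3.14].

### API

Orientations are given as a unit quaternion [w, x, y, z].
In Python, from bench import r gives the robot as it stands.
- The arm moves only by the tool send_rows, never from a script. Its argument "deltas" is a list of rows, each an object of numbers: "x", "y", "z": the shift along the tool's x, y, z in mm; "wx", "wy", "wz": the turn, a rotation vector about the tool's x, y, z in degrees; "gripper": the opening, from 0 (shut) to 1 (fully open). A call has 1 to 8 rows; each row shifts and turns the commanded pose from where the row before left it, along the tool's axes as they then stand; what a row does not reach is not made up. A row lasts 1/8 s, in which the tool goes at most 62.5 mm and 10.7 degrees, less where a joint would pass 70% of its speed; a pose out of reach is approached as far as the arm can. A call is refused whole if a number of a shift passes 62.5 or a number of a turn 10.7, either way. A call with a gripper value outside its range is refused whole. The fingers move at their own pace and stop on an object; "squeeze" is the grip in N (left out, the last holds). Time passes only in rows, so rows that do not move let the fingers close. It gives the time, the measured TCP pose, the force and the opening at its end, in the units of the state.
- r.state(): the state, without advancing time (a new reading comes with each control period).
- r.camera(name): name is "side" or "top" or "wrist"; returns the picture (480x640x3 uint8, red, green, blue); there is no depth.
- r.camera_info(name): a dict with "camera_matrix" (3x3 intrinsics, pixels), "k1" (the pictures are not rectified: a ray, as slopes to the right and down, at radius r is drawn at 1 + k1 r^2 times it, then the intrinsics apply), "R" (3x3) and "t" (3): a world point X has camera coordinates R X + t. Camera axes: x right, y down, z forward; pixel columns grow to the right and rows downward; lengths in m; the calibration is good to about 2 mm. A picture is of the moment at which its call begins: read the wrist's pose just before it. camera_info takes no time and is no camera call; for the wrist camera it gives the pose at the moment of the call.
- r.hand_in(): hands the job in, once; it reports no verdict.
The state is a dict: "t": time; "joint_positions": joint angles; "qvel": joint speeds; "joint_torque": joint torques, N m; "position": TCP position; "tcp_rot": TCP orientation; "wrist_force": force on the tool from outside, world axes, zero at the start; "moment": the same for the moment, N m; "finger_gap": finger opening in m.
Only numpy, scipy, OpenCV 4.12 (cv2) and the standard library are available. Lean on these libraries where they do the work, as an engineer would, in place of code of your own. Each camera call takes 0.05 s, during which the arm holds its last target.

## Working session

There is one attempt and no reset: what is moved stays moved. The work goes in short steps, Python scripts to look and compute and a tool call to move; the robot and the scene stay as the last step left them, time stands still between calls to the robot, and variables do not carry over. Pictures are saved under pics/ and viewed, and the job is handed in when it is done.

Besides the shell and the picture viewer there is one more tool, called after "Call:" as name([rows], argument=value, ...), one row to a line, values as JSON. send_rows: Moves the arm, as the interface text tells. Its arguments: {"type":"object","properties":{"deltas":{"type":"array"},"squeeze":{"type":"number"}},"required":["deltas"]}

```bash
ls; mkdir -p pics
python3 - <<'E'
from bench import r
import cv2,json
s=r.state()
for k in ("t","position","tcp_rot","wrist_force","finger_gap"): print(k,s[k])
for n in ("side","top","wrist"):
    i=r.camera_info(n); print(n,i)
    cv2.imwrite(f"pics/{n}0.png",r.camera(n)[:,:,::-1])
E
```

```text
pics
t 0.0
position [ 0.24673128 -0.60075062  0.23034422]
tcp_rot [-8.49975684e-04  9.81075117e-01  1.93625529e-01 -2.17514436e-04]
wrist_force [-0.24124879 -0.04145499 -0.60327878]
finger_gap 0.08515507898101302
side {'camera_matrix': array([[528.25016906,   0.        , 317.12139942],
       [  0.        , 528.25016906, 242.92731728],
       [  0.        ,   0.        ,   1.        ]]), 'k1': -0.06833025980801773, 'R': array([[-0.91832369, -0.39507843, -0.02438531],
       [-0.1978199 ,  0.51142962, -0.83624579],
       [ 0.34285404, -0.76312042, -0.54781231]]), 't': array([0.50287776, 0.19773789, 0.93304916])}
top {'camera_matrix': array([[562.4757623 ,   0.        , 321.48492715],
       [  0.        , 562.4757623 , 237.91379102],
       [  0.        ,   0.        ,   1.        ]]), 'k1': -0.11390614465095722, 'R': array([[ 0.01536647, -0.9998783 , -0.00269484],
       [-0.99322506, -0.01495363, -0.11524051],
       [ 0.11518618,  0.00444742, -0.99333396]]), 't': array([-0.00479383,  0.56124281,  1.27121041])}
wrist {'camera_matrix': array([[361.55361808,   0.        , 316.90781886],
       [  0.        , 361.55361808, 247.32387254],
       [  0.        ,   0.        ,   1.        ]]), 'k1': 0.019623156343200162, 'R': array([[ 0.3803997 , -0.92481987, -0.00206942],
       [-0.88803547, -0.36589243,  0.27841648],
       [-0.25824228, -0.10407183, -0.96045821]]), 't': array([-0.64929263, -0.03774169,  0.37990244])}
```

View pics/top0.png

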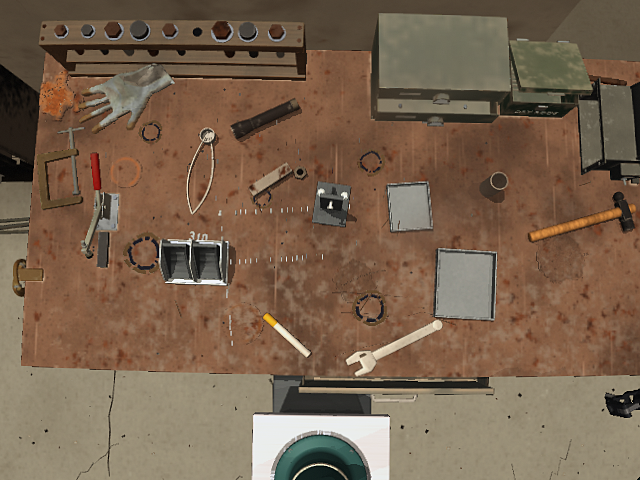

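View pics/side0.png

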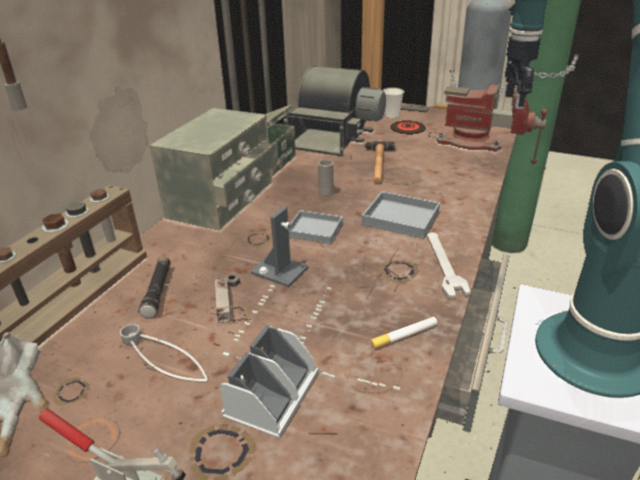

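View pics/wrist0.png

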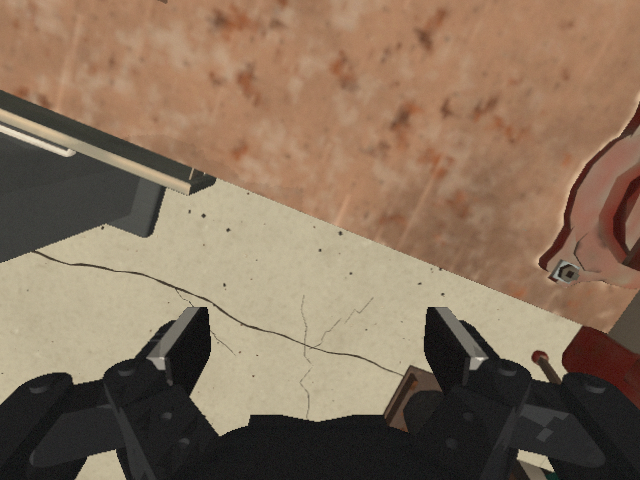

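Run:
```python
import cv2
t=cv2.imread("pics/top0.png")
a=cv2.resize(t[225:300,145:245],(800,600),interpolation=cv2.INTER_CUBIC)
b=cv2.resize(t[170:230,305:385],(800,600),interpolation=cv2.INTER_CUBIC)
c=cv2.resize(t[170:335,370:510],(600,707)[:2],interpolation=cv2.INTER_CUBIC)
cv2.imwrite("pics/c1.png",a);cv2.imwrite("pics/c2.png",b)
c=cv2.resize(t[170:335,370:510],None,fx=3.6,fy=3.6,interpolation=cv2.INTER_CUBIC);cv2.imwrite("pics/c3.png",c)
s=cv2.imread("pics/side0.png")
cv2.imwrite("pics/c4.png",cv2.resize(s[320:440,210:330],None,fx=5,fy=5,interpolation=cv2.INTER_CUBIC))
cv2.imwrite("pics/c5.png",cv2.resize(s[190:300,230:340],None,fx=5,fy=5,interpolation=cv2.INTER_CUBIC))
```

```text
(no output)
```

View pics/c1.png

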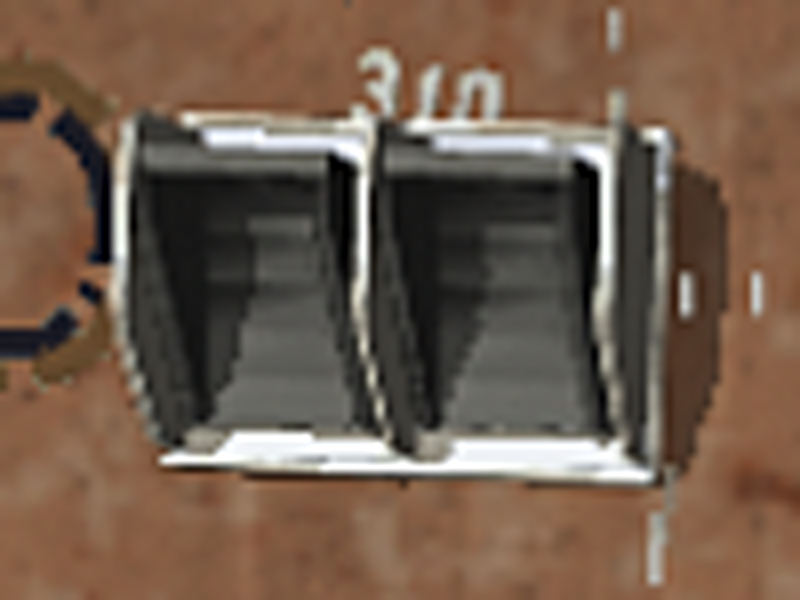

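View pics/c2.png

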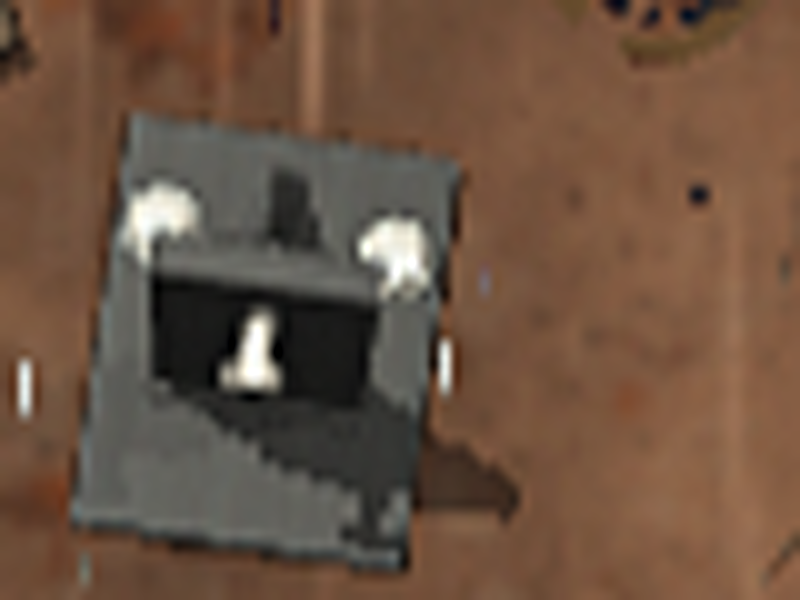

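View pics/c3.png

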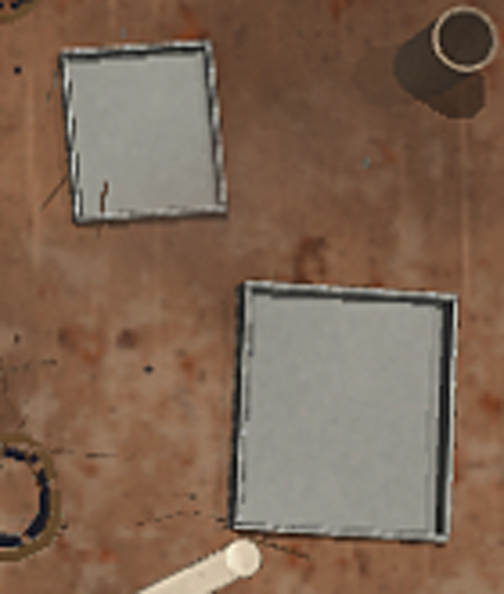

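View pics/c4.png

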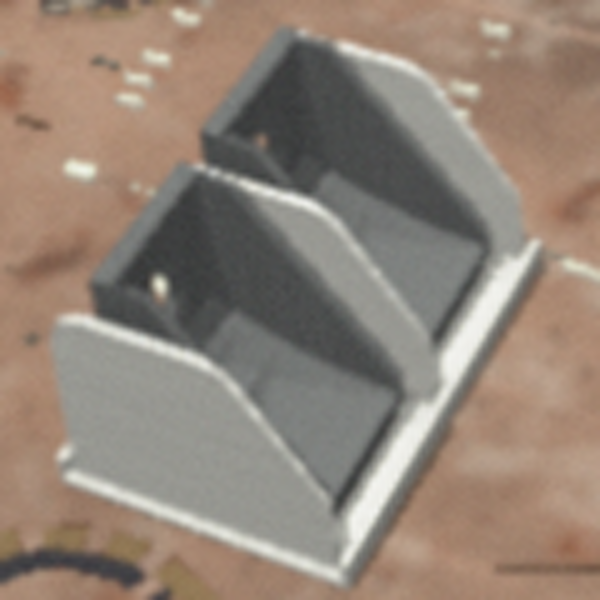

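View pics/c5.png

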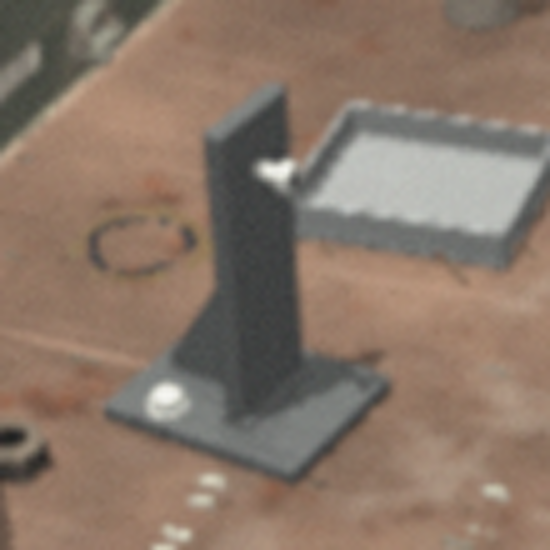

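```bash
cat > h.py <<'E'
import numpy as np, cv2
from scipy.spatial.transform import Rotation as Ro
CAL={}
def info(n):
    from bench import r
    return r.camera_info(n)
def ray(i,px):
    K=i["camera_matrix"];k=i["k1"]
    p=cv2.undistortPoints(np.array([[px]],float),K,np.array([k,0,0,0,0.]))[0,0]
    d=i["R"].T@np.array([p[0],p[1],1]); return -i["R"].T@i["t"],d/np.linalg.norm(d)
def plane(i,px,z):
    o,d=ray(i,px); return o+d*(z-o[2])/d[2]
def tri(i1,p1,i2,p2):
    o1,d1=ray(i1,p1);o2,d2=ray(i2,p2)
    a=np.linalg.lstsq(np.stack([d1,-d2],1),o2-o1,rcond=None)[0]
    x1=o1+a[0]*d1;x2=o2+a[1]*d2
    return (x1+x2)/2,np.linalg.norm(x1-x2)
def proj(i,X):
    X=i["R"]@np.asarray(X,float)+i["t"];p=X[:2]/X[2];p=p*(1+i["k1"]*(p@p))
    return i["camera_matrix"][:2,:2]@p+i["camera_matrix"][:2,2]
def quat(q): return Ro.from_quat([q[1],q[2],q[3],q[0]])
E
python3 - <<'E'
from h import *
np.set_printoptions(precision=4,suppress=True)
T=info("top");S=info("side")
c1=lambda x,y:(145+x/8,225+y/8)
c2=lambda x,y:(305+x/10,170+y/10)
c3=lambda x,y:(370+x/3.6,170+y/3.6)
c4=lambda x,y:(210+x/5,320+y/5)
c5=lambda x,y:(230+x/5,190+y/5)
print("rack FL",plane(T,c1(160,462),.008),"FR",plane(T,c1(655,482),.008),"RR",plane(T,c1(667,130),.012))
print("side FL",plane(S,c4(345,580),0.0),"FR",plane(S,c4(540,245),.012),"RL",plane(S,c4(65,475),0.0))
print("plate tops T",plane(T,c1(140,160),.09),plane(T,c1(325,165),.09),plane(T,c1(385,163),.09),plane(T,c1(572,168),.09))
print("plate tops S",plane(S,c4(95,285),.09),plane(S,c4(190,165),.09),plane(S,c4(205,135),.09),plane(S,c4(290,30),.09))
f=[plane(T,c2(*p),.008) for p in((133,115),(460,160),(407,570),(72,525))];print("foot",*f)
f=[plane(S,c5(*p),.008) for p in((107,405),(388,378),(295,470))];print("footS",*f)
print("bar top",[plane(T,c2(*p),.153) for p in((152,285),(383,305))])
print("bar topS",[plane(S,c5(*p),.153) for p in((230,140),(285,95))])
print("screw head",tri(T,c2(250,377),S,c5(290,180)), "shank",tri(T,c2(262,315),S,c5(262,168)))
t=[plane(T,c3(*p),.028) for p in((243,285),(455,297),(446,540),(232,528))];print("tray",*t,np.mean(t,0),[np.linalg.norm(t[i]-t[i-1]) for i in range(4)])
E
```

```text
rack FL [0.4518 0.3722 0.008 ] FR [0.4488 0.2244 0.008 ] RR [0.5524 0.2235 0.012 ]
side FL [0.4524 0.3699 0.    ] FR [0.4469 0.2296 0.012 ] RL [0.5538 0.3688 0.    ]
plate tops T [0.5333 0.3584 0.09  ] [0.5327 0.3058 0.09  ] [0.5336 0.2889 0.09  ] [0.533  0.2364 0.09  ]
plate tops S [0.534 0.362 0.09 ] [0.5323 0.3068 0.09  ] [0.5344 0.2933 0.09  ] [0.5322 0.2388 0.09  ]
foot [0.6998 0.0136 0.008 ] [ 0.69   -0.0648  0.008 ] [ 0.591  -0.0531  0.008 ] [0.6005 0.0264 0.008 ]
footS [0.6971 0.0163 0.008 ] [ 0.5906 -0.0472  0.008 ] [0.6    0.0278 0.008 ]
bar top [array([0.6314, 0.0072, 0.153 ]), array([ 0.6278, -0.0418,  0.153 ])]
bar topS [array([0.6293, 0.0093, 0.153 ]), array([ 0.6246, -0.0315,  0.153 ])]
screw head (array([ 0.6164, -0.0143,  0.1237]), np.float64(0.0011051870390246857)) shank (array([ 0.63  , -0.0166,  0.1251]), np.float64(0.0006033097124731293))
tray [ 0.5394 -0.267   0.028 ] [ 0.5335 -0.4066  0.028 ] [ 0.3764 -0.3984  0.028 ] [ 0.3831 -0.2592  0.028 ] [ 0.4581 -0.3328  0.028 ] [np.float64(0.1565100486153921), np.float64(0.13970224534340417), np.float64(0.15731219749392303), np.float64(0.13938767347448164)]
```

```bash
cat >> h.py <<'E'
def cur():
    from bench import r
    s=r.state(); return np.array(s["position"]),quat(s["tcp_rot"]),s
def plan(tp,yaw,nmin=1,vmax=60.,p=None,R=None,wmax=10.5,rnd=1):
    """print rows taking tool to tp with tool x-axis at world yaw(deg), pointing down"""
    if p is None: p,R,_=cur()
    c,s_=np.cos(np.radians(yaw)),np.sin(np.radians(yaw))
    RT=Ro.from_matrix(np.array([[c,s_,0],[s_,-c,0],[0,0,-1.]]))
    tp=np.array(tp)
    rv=(R.inv()*RT).as_rotvec(degrees=True); d=np.linalg.norm(tp-p)*1000
    n=max(nmin,int(np.ceil(d/vmax)),int(np.ceil(np.linalg.norm(rv)/wmax)))
    rows=[]
    for k in range(n):
        m=n-k
        dl=R.inv().apply((tp-p)/m)*1000; w=(R.inv()*RT).as_rotvec(degrees=True)/m
        dl=np.round(dl,rnd);w=np.round(w,rnd)
        rows.append(dict(x=dl[0],y=dl[1],z=dl[2],wx=w[0],wy=w[1],wz=w[2]))
        p=p+R.apply(dl/1000);R=R*Ro.from_rotvec(w,degrees=True)
    for i in range(0,n,8):
        print("["+",".join("{"+",".join(f'"{a}":{b:g}' for a,b in q.items() if b)+"}" for q in rows[i:i+8])+"]")
    return p,R
def st():
    p,R,s=cur();x=R.as_matrix()
    print("t",round(s["t"],2),"p",np.round(p,4),"xyaw",round(np.degrees(np.arctan2(x[1,0],x[0,0])),2),"tilt",np.round(x[:2,2],3),"F",np.round(s["wrist_force"],2),"gap",round(s["finger_gap"],4),"M",np.round(s["moment"],2))
E
python3 -c "
from h import *
st();a=plan([.35,-.35,.25],50);plan([.533,.263,.2],88.8,p=a[0],R=a[1])"
```

```text
t 0.15 p [ 0.2468 -0.6009  0.2306] xyaw 22.33 tilt [-0.001  0.001] F [-0.65  0.31  1.09] gap 0.0855 M [0.03 0.01 0.02]
[{"x":38.2,"y":-38.6,"z":-3.8,"wz":-5.5},{"x":41.7,"y":-34.7,"z":-3.9,"wz":-5.5},{"x":44.8,"y":-30.6,"z":-3.8,"wz":-5.6},{"x":47.6,"y":-26.1,"z":-3.9,"wz":-5.5},{"x":49.8,"y":-21.4,"z":-3.8,"wx":-0.1,"wz":-5.6}]
[{"x":53.4,"y":-23.1,"z":4.6,"wz":-3.5},{"x":54.7,"y":-19.7,"z":4.5,"wz":-3.5},{"x":55.8,"y":-16.4,"z":4.6,"wz":-3.5},{"x":56.7,"y":-12.9,"z":4.5,"wz":-3.5},{"x":57.4,"y":-9.5,"z":4.6,"wz":-3.5},{"x":57.9,"y":-5.9,"z":4.5,"wz":-3.5},{"x":58.1,"y":-2.4,"z":4.6,"wz":-3.6},{"x":58.1,"y":1.3,"z":4.5,"wz":-3.5}]
[{"x":58,"y":4.8,"z":4.6,"wz":-3.6},{"x":57.5,"y":8.4,"z":4.5,"wz":-3.5},{"x":56.9,"y":12,"z":4.6,"wz":-3.6}]
```

Call:
send_rows([
  {"x": 38,"y": -38.5,"z": -4,"wz": -5.5},
  {"x": 42,"y": -34.5,"z": -4,"wz": -5.5},
  {"x": 45,"y": -30.5,"z": -4,"wz": -5.5},
  {"x": 47.5,"y": -26,"z": -4,"wz": -5.5},
  {"x": 50,"y": -21.5,"z": -4,"wz": -5.5},
  {"x": 53.5,"y": -23,"z": 4.5,"wz": -3.5},
  {"x": 54.5,"y": -19.5,"z": 4.5,"wz": -3.5},
  {"x": 56,"y": -16.5,"z": 4.5,"wz": -3.5},
])

```text
$.deltas[0]: bad value
```

Call:
send_rows([
  {"x": 56.5,"y": -13,"z": 4.5,"wz": -3.5},
  {"x": 57.5,"y": -9.5,"z": 4.5,"wz": -3.5},
  {"x": 58,"y": -6,"z": 4.5,"wz": -3.5},
  {"x": 58,"y": -2.5,"z": 4.5,"wz": -3.5},
  {"x": 58,"y": 1.5,"z": 4.5,"wz": -3.5},
  {"x": 58,"y": 5,"z": 4.5,"wz": -3.5},
  {"x": 57.5,"y": 8.5,"z": 4.5,"wz": -3.5},
  {"x": 57,"y": 12,"z": 4.5,"wz": -3.5},
])

```text
$.deltas[0]: bad value
```

Run:
```python
from h import *
from bench import r
st(); I=info("wrist"); im=r.camera("wrist"); cv2.imwrite("pics/w1.png",im[:,:,::-1]); st()
np.savez("w1.npz",**I)
for n,X in dict(p1=[.5345,.332,.09],p2=[.533,.263,.09]).items(): print(n,proj(I,X))
plan([.533,.263,.2],88.8)
```

```text
t 0.15 p [ 0.2468 -0.6009  0.2306] xyaw 22.33 tilt [-0.001  0.001] F [-0.65  0.31  1.09] gap 0.0855 M [0.03 0.01 0.02]
t 0.2 p [ 0.2468 -0.601   0.2307] xyaw 22.33 tilt [-0.001  0.001] F [-0.17  0.09 -0.12] gap 0.0857 M [-0.05  0.03 -0.04]
p1 [-4779.18155073 -3871.12627503]
p2 [-3510.70895553 -2982.08842751]
[{"x":37.1,"y":-43.2,"z":2,"wz":-4.2},{"x":40.1,"y":-40.3,"z":2,"wz":-4.2},{"x":43,"y":-37.3,"z":2,"wz":-4.1},{"x":45.5,"y":-34.1,"z":2,"wz":-4.2},{"x":47.9,"y":-30.7,"z":1.9,"wz":-4.1},{"x":50,"y":-27.2,"z":2,"wz":-4.2},{"x":51.8,"y":-23.4,"z":1.9,"wz":-4.1},{"x":53.4,"y":-19.7,"z":2,"wz":-4.2}]
[{"x":54.7,"y":-15.7,"z":1.9,"wz":-4.1},{"x":55.6,"y":-11.8,"z":2,"wz":-4.2},{"x":56.4,"y":-7.7,"z":1.9,"wz":-4.1},{"x":56.7,"y":-3.6,"z":2,"wz":-4.2},{"x":56.9,"y":0.6,"z":1.9,"wz":-4.1},{"x":56.7,"y":4.6,"z":2,"wz":-4.2},{"x":56.2,"y":8.8,"z":1.9,"wz":-4.1},{"x":55.4,"y":12.7,"z":2,"wy":-0.1,"wz":-4.2}]
```

View pics/w1.png

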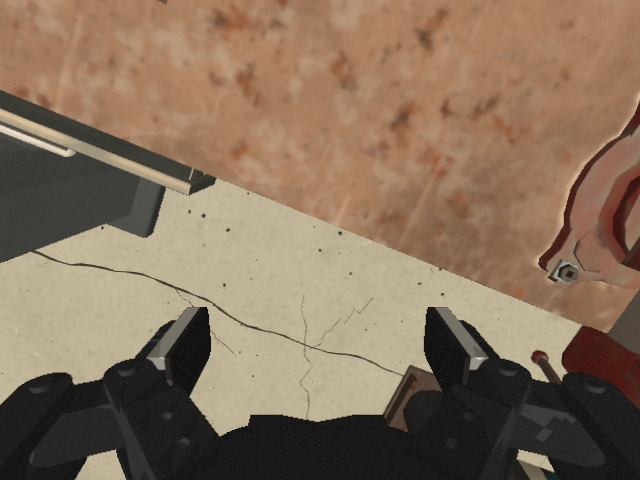

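Call:
send_rows([
  {"x": 38,"y": -38.5,"z": -4,"wx": 0,"wy": 0,"wz": -5.5,"gripper": 1},
  {"x": 42,"y": -34.5,"z": -4,"wx": 0,"wy": 0,"wz": -5.5,"gripper": 1},
  {"x": 45,"y": -30.5,"z": -4,"wx": 0,"wy": 0,"wz": -5.5,"gripper": 1},
  {"x": 47.5,"y": -26,"z": -4,"wx": 0,"wy": 0,"wz": -5.5,"gripper": 1},
  {"x": 50,"y": -21.5,"z": -4,"wx": 0,"wy": 0,"wz": -5.5,"gripper": 1},
  {"x": 53.5,"y": -23,"z": 4.5,"wx": 0,"wy": 0,"wz": -3.5,"gripper": 1},
  {"x": 54.5,"y": -19.5,"z": 4.5,"wx": 0,"wy": 0,"wz": -3.5,"gripper": 1},
  {"x": 56,"y": -16.5,"z": 4.5,"wx": 0,"wy": 0,"wz": -3.5,"gripper": 1},
])

```text
t: 1.2
position: [0.4018, -0.1818, 0.2379]
tcp_rot: [0.0, 0.864, 0.503, 0.0]
wrist_force: [1.0, 0.1, 1.0]
finger_gap: 0.0853
```

Call:
send_rows([
  {"x": 56.5,"y": -13,"z": 4.5,"wx": 0,"wy": 0,"wz": -3.5,"gripper": 1},
  {"x": 57.5,"y": -9.5,"z": 4.5,"wx": 0,"wy": 0,"wz": -3.5,"gripper": 1},
  {"x": 58,"y": -6,"z": 4.5,"wx": 0,"wy": 0,"wz": -3.5,"gripper": 1},
  {"x": 58,"y": -2.5,"z": 4.5,"wx": 0,"wy": 0,"wz": -3.5,"gripper": 1},
  {"x": 58,"y": 1.5,"z": 4.5,"wx": 0,"wy": 0,"wz": -3.5,"gripper": 1},
  {"x": 58,"y": 5,"z": 4.5,"wx": 0,"wy": 0,"wz": -3.5,"gripper": 1},
  {"x": 57.5,"y": 8.5,"z": 4.5,"wx": 0,"wy": 0,"wz": -3.5,"gripper": 1},
  {"x": 0,"y": 0,"z": 0,"wx": 0,"wy": 0,"wz": 0,"gripper": 1},
])

```text
t: 2.2
position: [0.5191, 0.2111, 0.2058]
tcp_rot: [-0.002, 0.736, 0.677, 0.001]
wrist_force: [-0.9, -0.5, 0.3]
finger_gap: 0.0856
```

```bash
cat >> h.py <<'E'
def rows_fmt(): pass
E
sed -i 's/for a,b in q.items() if b)+"}"/for a,b in q.items())+"}"/' h.py
python3 - <<'E'
from h import *
from bench import r
st(); I=info("wrist"); im=r.camera("wrist"); cv2.imwrite("pics/w2.png",im[:,:,::-1]); st()
for n,X in dict(p1=[.5345,.332,.09],p2=[.533,.263,.09]).items(): print(n,proj(I,X))
np.savez("w2.npz",**I)
plan([.533,.263,.2],88.8)
E
```

```text
t 2.2 p [0.5191 0.2111 0.2058] xyaw 85.25 tilt [-0.001  0.003] F [-0.86 -0.46  0.33] gap 0.0856 M [ 0.    0.02 -0.01]
t 2.25 p [0.5191 0.2079 0.2056] xyaw 85.04 tilt [-0.002  0.001] F [-0.26 -0.85  0.31] gap 0.0855 M [-0.02 -0.04  0.06]
p1 [326.43787574  59.70274361]
p2 [331.63978076 168.69697622]
[{"x":56,"y":9.1,"z":5.6,"wx":-0.1,"wy":-0,"wz":-3.8}]
```

View pics/w2.png

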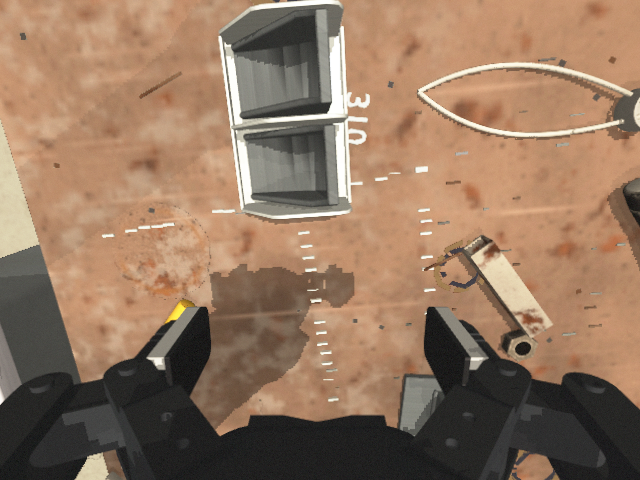

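Run:
```python
from h import *
a=plan([.533,.265,.15],88.8,nmin=2);plan([.533,.265,.061],88.8,nmin=3,p=a[0],R=a[1])
im=cv2.imread("pics/w2.png");cv2.imwrite("pics/w2c.png",cv2.resize(im[0:220,210:360],None,fx=2.7,fy=2.7))
```

```text
[{"x":29,"y":4.5,"z":27.8,"wx":-0,"wy":-0,"wz":-1.9},{"x":28.8,"y":5.5,"z":27.8,"wx":-0.1,"wy":-0,"wz":-1.9}]
[{"x":-0,"y":-0,"z":29.7,"wx":0,"wy":-0,"wz":0},{"x":-0,"y":-0,"z":29.7,"wx":0,"wy":-0,"wz":0},{"x":-0,"y":-0,"z":29.6,"wx":0,"wy":-0,"wz":0}]
```

View pics/w2c.png

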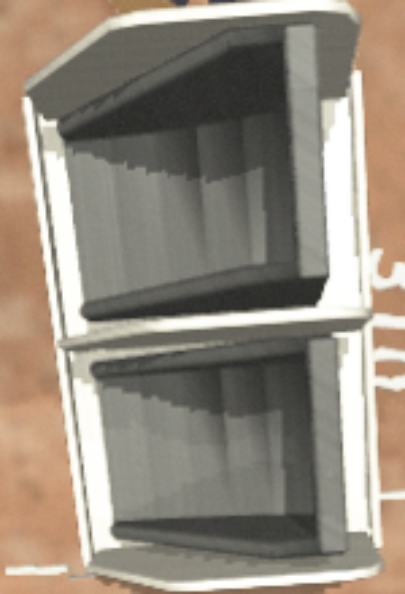

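Call:
send_rows([
  {"x": 29,"y": 4.5,"z": 27.8,"wx": 0,"wy": 0,"wz": -1.9,"gripper": 1},
  {"x": 29,"y": 5.5,"z": 27.8,"wx": 0,"wy": 0,"wz": -1.9,"gripper": 1},
  {"x": 0,"y": 0,"z": 30,"wx": 0,"wy": 0,"wz": 0,"gripper": 1},
  {"x": 0,"y": 0,"z": 30,"wx": 0,"wy": 0,"wz": 0,"gripper": 1},
  {"x": 0,"y": 0,"z": 10,"wx": 0,"wy": 0,"wz": 0,"gripper": 1},
  {"x": 0,"y": 0,"z": 0,"wx": 0,"wy": 0,"wz": 0,"gripper": 1},
])

```text
t: 3.0
position: [0.5342, 0.2618, 0.0807]
tcp_rot: [0.0, 0.716, 0.698, -0.0]
wrist_force: [0.2, 0.3, -0.2]
finger_gap: 0.0855
```

Run:
```python
from h import *
from bench import r
st(); cv2.imwrite("pics/s3.png",cv2.resize(r.camera("side")[250:450,180:400,::-1],None,fx=2.7,fy=2.7))
plan([.533,.265,.061],88.8)
```

```text
t 3.0 p [0.5342 0.2618 0.0807] xyaw 88.55 tilt [-0.    -0.001] F [ 0.2   0.27 -0.23] gap 0.0855 M [ 0.04  0.   -0.03]
[{"x":2.6,"y":-1.7,"z":20.5,"wx":0.1,"wy":-0,"wz":-0.2}]
```

View pics/s3.png

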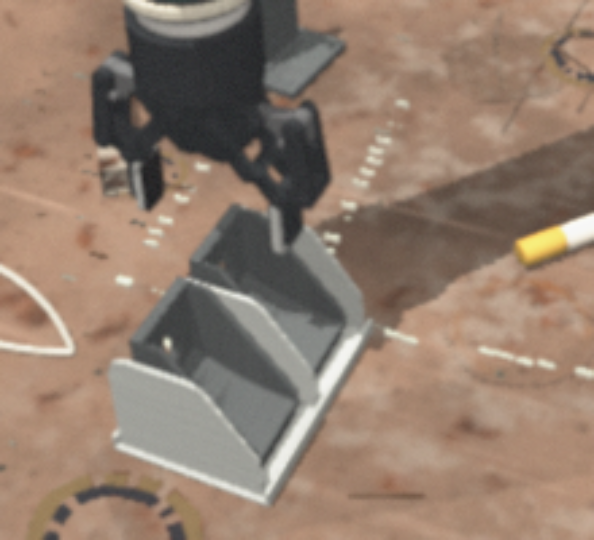

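Call:
send_rows([
  {"x": 2.5,"y": -1,"z": 20,"wx": 0,"wy": 0,"wz": 0,"gripper": 1},
  {"x": 0,"y": 0,"z": 0,"wx": 0,"wy": 0,"wz": 0,"gripper": 1},
  {"x": 0,"y": 0,"z": 0,"wx": 0,"wy": 0,"wz": 0,"gripper": 0},
  {"x": 0,"y": 0,"z": 0,"wx": 0,"wy": 0,"wz": 0,"gripper": 0},
  {"x": 0,"y": 0,"z": 0,"wx": 0,"wy": 0,"wz": 0,"gripper": 0},
  {"x": 0,"y": 0,"z": 0,"wx": 0,"wy": 0,"wz": 0,"gripper": 0},
], squeeze=70)

```text
t: 3.8
position: [0.5332, 0.2655, 0.0608]
tcp_rot: [0.0, 0.716, 0.699, 0.0]
wrist_force: [-0.2, 1.6, 0.5]
finger_gap: 0.0123
```

```bash
python3 -c "
from h import *
st()"
```

```text
t 3.8 p [0.5332 0.2655 0.0608] xyaw 88.62 tilt [0. 0.] F [-0.18  1.64  0.51] gap 0.0123 M [-0.02  0.03  0.05]
```

Call:
send_rows([
  {"x": 0,"y": 0,"z": 0,"wx": 0,"wy": 0,"wz": 0,"gripper": 0},
  {"x": 0,"y": 0,"z": 0,"wx": 0,"wy": 0,"wz": 0,"gripper": 0},
  {"x": 0,"y": 0,"z": -15,"wx": 0,"wy": 0,"wz": 0,"gripper": 0},
  {"x": 0,"y": 0,"z": -30,"wx": 0,"wy": 0,"wz": 0,"gripper": 0},
  {"x": 0,"y": 0,"z": -30,"wx": 0,"wy": 0,"wz": 0,"gripper": 0},
  {"x": 0,"y": 0,"z": -30,"wx": 0,"wy": 0,"wz": 0,"gripper": 0},
  {"x": 0,"y": 0,"z": 0,"wx": 0,"wy": 0,"wz": 0,"gripper": 0},
])

```text
t: 4.68
position: [0.5338, 0.2661, 0.1674]
tcp_rot: [0.001, 0.715, 0.699, 0.002]
wrist_force: [-0.2, -0.0, -9.9]
finger_gap: 0.0068
```

Run:
```python
from h import *
from bench import r
st(); cv2.imwrite("pics/s4.png",cv2.resize(r.camera("side")[200:450,180:400,::-1],None,fx=2.4,fy=2.4));st()
plan([.47,.12,.16],88.8)
```

```text
t 4.67 p [0.5338 0.2661 0.1674] xyaw 88.63 tilt [0.003 0.002] F [-0.2  -0.01 -9.92] gap 0.0068 M [ 0.05 -0.23  0.06]
t 4.72 p [0.5328 0.2652 0.1655] xyaw 88.63 tilt [ 0. -0.] F [ 0.16 -0.39 -9.17] gap 0.0069 M [-0.09 -0.14  0.03]
[{"x":-48.9,"y":-19.8,"z":1.8,"wx":0,"wy":0,"wz":-0.1},{"x":-48.8,"y":-19.9,"z":1.9,"wx":0,"wy":0,"wz":-0},{"x":-48.9,"y":-19.8,"z":1.8,"wx":0,"wy":0,"wz":-0.1}]
```

View pics/s4.png

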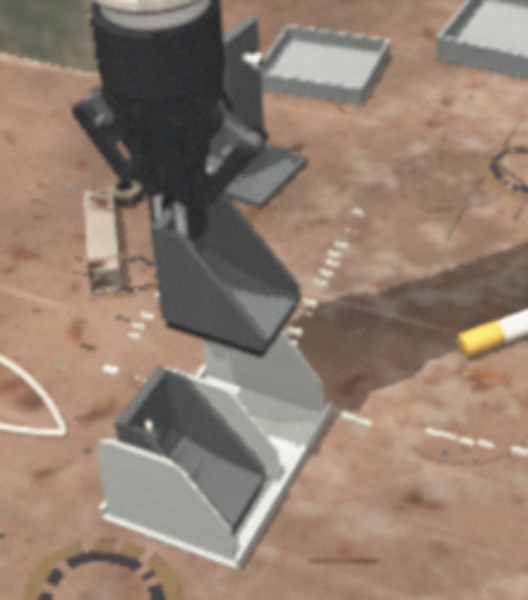

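Run:
```python
from h import *
a=plan([.56,.13,.15],88.8)
a=plan([.56,.13,.064],88.8,p=a[0],R=a[1],vmax=30)
```

```text
[{"x":-44.8,"y":10.1,"z":5.2,"wx":0,"wy":0,"wz":-0.1},{"x":-44.9,"y":10.1,"z":5.2,"wx":0,"wy":0,"wz":-0},{"x":-44.8,"y":10,"z":5.2,"wx":0,"wy":0,"wz":-0.1}]
[{"x":-0,"y":0,"z":28.7,"wx":0,"wy":0,"wz":0},{"x":-0,"y":0,"z":28.6,"wx":0,"wy":0,"wz":0},{"x":-0,"y":0,"z":28.7,"wx":0,"wy":0,"wz":0}]
```

Call:
send_rows([
  {"x": -45,"y": 10,"z": 5,"wx": 0,"wy": 0,"wz": 0,"gripper": 0},
  {"x": -45,"y": 10,"z": 5,"wx": 0,"wy": 0,"wz": 0,"gripper": 0},
  {"x": -45,"y": 10,"z": 5,"wx": 0,"wy": 0,"wz": 0,"gripper": 0},
  {"x": 0,"y": 0,"z": 29,"wx": 0,"wy": 0,"wz": 0,"gripper": 0},
  {"x": 0,"y": 0,"z": 29,"wx": 0,"wy": 0,"wz": 0,"gripper": 0},
  {"x": 0,"y": 0,"z": 28,"wx": 0,"wy": 0,"wz": 0,"gripper": 0},
  {"x": 0,"y": 0,"z": 0,"wx": 0,"wy": 0,"wz": 0,"gripper": 0},
  {"x": 0,"y": 0,"z": 0,"wx": 0,"wy": 0,"wz": 0,"gripper": 0},
])

```text
t: 5.72
position: [0.5597, 0.1301, 0.0646]
tcp_rot: [-0.0, 0.715, 0.699, -0.0]
wrist_force: [0.9, -0.0, -9.3]
finger_gap: 0.0065
```

```bash
python3 -c "
from h import *
st()"
```

```text
t 5.72 p [0.5597 0.1301 0.0646] xyaw 88.65 tilt [-0.001  0.   ] F [ 0.89 -0.01 -9.32] gap 0.0065 M [ 0.02 -0.25 -0.01]
```

Call:
send_rows([
  {"x": 0,"y": 0,"z": 4,"wx": 0,"wy": 0,"wz": 0,"gripper": 0},
  {"x": 0,"y": 0,"z": 1,"wx": 0,"wy": 0,"wz": 0,"gripper": 0},
  {"x": 0,"y": 0,"z": 1,"wx": 0,"wy": 0,"wz": 0,"gripper": 0},
])

```text
t: 6.1
position: [0.5601, 0.1298, 0.059]
tcp_rot: [0.0, 0.716, 0.699, 0.0]
wrist_force: [0.4, -0.5, -9.0]
finger_gap: 0.0068
```

Call:
send_rows([
  {"x": 0,"y": 0,"z": 1,"wx": 0,"wy": 0,"wz": 0,"gripper": 0},
  {"x": 0,"y": 0,"z": 0,"wx": 0,"wy": 0,"wz": 0,"gripper": 0},
])

```text
t: 6.35
position: [0.5598, 0.1298, 0.0576]
tcp_rot: [-0.0, 0.716, 0.699, -0.0]
wrist_force: [-0.8, -0.5, -9.0]
finger_gap: 0.007
```

Call:
send_rows([
  {"x": 0,"y": 0,"z": 1,"wx": 0,"wy": 0,"wz": 0,"gripper": 0},
  {"x": 0,"y": 0,"z": 0,"wx": 0,"wy": 0,"wz": 0,"gripper": 0},
])

```text
t: 6.6
position: [0.5602, 0.1298, 0.0572]
tcp_rot: [0.0, 0.716, 0.699, 0.0]
wrist_force: [0.2, -2.5, -4.4]
finger_gap: 0.0068
```

Call:
send_rows([
  {"x": 0,"y": 0,"z": 1,"wx": 0,"wy": 0,"wz": 0,"gripper": 0},
  {"x": 0,"y": 0,"z": 0,"wx": 0,"wy": 0,"wz": 0,"gripper": 0},
])

```text
t: 6.85
position: [0.5604, 0.1298, 0.057]
tcp_rot: [0.001, 0.716, 0.699, 0.0]
wrist_force: [-2.6, -2.6, 5.7]
finger_gap: 0.0068
```

Call:
send_rows([
  {"x": 0,"y": -4,"z": -0.5,"wx": 0,"wy": 0,"wz": 0,"gripper": 0},
  {"x": 0,"y": -6,"z": 0,"wx": 0,"wy": 0,"wz": 0,"gripper": 0},
])

```text
t: 7.1
position: [0.5513, 0.1307, 0.0571]
tcp_rot: [0.001, 0.716, 0.698, 0.002]
wrist_force: [3.0, -1.0, 1.4]
finger_gap: 0.0068
```

Call:
send_rows([
  {"x": 0,"y": -6,"z": 0,"wx": 0,"wy": 0,"wz": 0,"gripper": 0},
])

```text
t: 7.22
position: [0.5448, 0.1309, 0.057]
tcp_rot: [0.001, 0.716, 0.699, 0.002]
wrist_force: [3.7, 0.4, 3.7]
finger_gap: 0.0069
```

Call:
send_rows([
  {"x": 0,"y": -6,"z": 0,"wx": 0,"wy": 0,"wz": 0,"gripper": 0},
])

```text
t: 7.35
position: [0.5387, 0.1309, 0.057]
tcp_rot: [0.001, 0.715, 0.699, 0.001]
wrist_force: [4.1, 0.1, 5.0]
finger_gap: 0.0067
```

Call:
send_rows([
  {"x": 0,"y": -6,"z": 0,"wx": 0,"wy": 0,"wz": 0,"gripper": 0},
])

```text
t: 7.48
position: [0.5327, 0.131, 0.057]
tcp_rot: [0.001, 0.716, 0.699, 0.001]
wrist_force: [4.1, -0.2, 5.3]
finger_gap: 0.007
```

Call:
send_rows([
  {"x": 0,"y": -6,"z": 0,"wx": 0,"wy": 0,"wz": 0,"gripper": 0},
])

```text
t: 7.6
position: [0.5267, 0.1311, 0.057]
tcp_rot: [0.001, 0.716, 0.699, 0.001]
wrist_force: [4.4, 0.2, 5.8]
finger_gap: 0.007
```

Call:
send_rows([
  {"x": 0,"y": -6,"z": 0,"wx": 0,"wy": 0,"wz": 0,"gripper": 0},
])

```text
t: 7.72
position: [0.5207, 0.1313, 0.057]
tcp_rot: [0.001, 0.716, 0.699, 0.001]
wrist_force: [4.4, -0.9, 7.1]
finger_gap: 0.007
```

Call:
send_rows([
  {"x": 0,"y": 0,"z": -0.5,"wx": 0,"wy": 0,"wz": 0,"gripper": 0.4},
  {"x": 0,"y": 0,"z": 0,"wx": 0,"wy": 0,"wz": 0,"gripper": 0.4},
  {"x": 0,"y": 0,"z": 0,"wx": 0,"wy": 0,"wz": 0,"gripper": 0.4},
  {"x": 0,"y": 0,"z": -25,"wx": 0,"wy": 0,"wz": 0,"gripper": 0.4},
  {"x": 0,"y": 0,"z": -35,"wx": 0,"wy": 0,"wz": 0,"gripper": 0.4},
  {"x": 0,"y": 25,"z": -5,"wx": 0,"wy": 0,"wz": 0,"gripper": 0},
  {"x": 0,"y": 30,"z": 0,"wx": 0,"wy": 0,"wz": 0,"gripper": 0},
  {"x": 0,"y": 0,"z": 40,"wx": 0,"wy": 0,"wz": 0,"gripper": 0},
])

```text
t: 8.72
position: [0.5794, 0.1297, 0.0837]
tcp_rot: [0.002, 0.716, 0.698, 0.003]
wrist_force: [0.4, -0.6, -1.1]
finger_gap: 0.0
```

Run:
```python
from h import *
from bench import r
st(); cv2.imwrite("pics/s5.png",cv2.resize(r.camera("side")[150:400,200:420,::-1],None,fx=2.4,fy=2.4));st()
```

```text
t 8.72 p [0.5794 0.1297 0.0837] xyaw 88.5 tilt [0.008 0.002] F [ 0.36 -0.63 -1.1 ] gap 0.0 M [0.01 0.02 0.01]
t 8.78 p [0.5733 0.1281 0.0766] xyaw 88.56 tilt [-0.005 -0.001] F [-1.75 -1.01 -3.97] gap -0.0002 M [-0.06  0.21 -0.04]
```

View pics/s5.png

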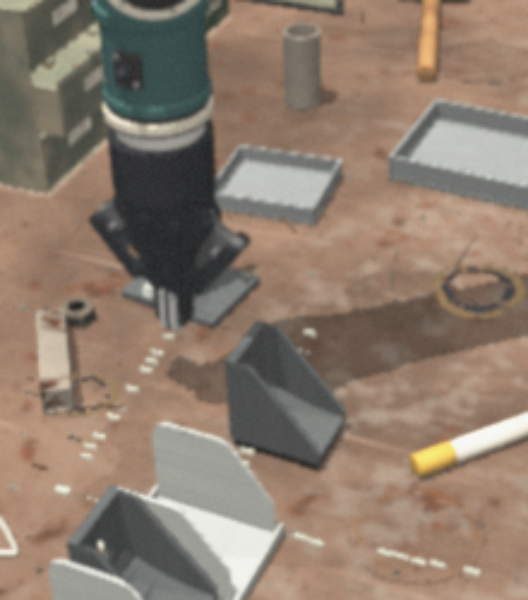

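Call:
send_rows([
  {"x": 0,"y": 0,"z": 40,"wx": 0,"wy": 0,"wz": 0,"gripper": 0},
  {"x": 0,"y": 0,"z": 14,"wx": 0,"wy": 0,"wz": 0,"gripper": 0},
  {"x": 0,"y": -10,"z": 0,"wx": 0,"wy": 0,"wz": 0,"gripper": 0},
  {"x": 0,"y": -10,"z": 0,"wx": 0,"wy": 0,"wz": 0,"gripper": 0},
  {"x": 0,"y": -6,"z": 0,"wx": 0,"wy": 0,"wz": 0,"gripper": 0},
])

```text
t: 9.4
position: [0.5497, 0.1305, 0.0295]
tcp_rot: [0.001, 0.715, 0.699, 0.001]
wrist_force: [3.6, -0.6, 2.5]
finger_gap: -0.0
```

Call:
send_rows([
  {"x": 0,"y": -6,"z": 0,"wx": 0,"wy": 0,"wz": 0,"gripper": 0},
])

```text
t: 9.52
position: [0.5442, 0.1305, 0.0293]
tcp_rot: [0.001, 0.716, 0.699, 0.002]
wrist_force: [3.8, -0.2, 5.9]
finger_gap: -0.0002
```

Call:
send_rows([
  {"x": 0,"y": -6,"z": 0,"wx": 0,"wy": 0,"wz": 0,"gripper": 0},
])

```text
t: 9.65
position: [0.5385, 0.1307, 0.0293]
tcp_rot: [0.001, 0.716, 0.698, 0.002]
wrist_force: [4.2, -0.2, 6.5]
finger_gap: 0.0002
```

Call:
send_rows([
  {"x": 0,"y": -6,"z": 0,"wx": 0,"wy": 0,"wz": 0,"gripper": 0},
])

```text
t: 9.78
position: [0.5326, 0.1309, 0.0293]
tcp_rot: [0.001, 0.716, 0.698, 0.002]
wrist_force: [4.8, 0.7, 6.6]
finger_gap: 0.0
```

Call:
send_rows([
  {"x": 0,"y": -6,"z": 0,"wx": 0,"wy": 0,"wz": 0,"gripper": 0},
])

```text
t: 9.9
position: [0.5266, 0.131, 0.0293]
tcp_rot: [0.001, 0.716, 0.698, 0.002]
wrist_force: [4.1, -0.2, 7.1]
finger_gap: -0.0
```

Call:
send_rows([
  {"x": 0,"y": -6,"z": 0,"wx": 0,"wy": 0,"wz": 0,"gripper": 0},
])

```text
t: 10.02
position: [0.5206, 0.1312, 0.0293]
tcp_rot: [0.001, 0.716, 0.698, 0.002]
wrist_force: [4.6, -0.5, 7.2]
finger_gap: 0.0001
```

Call:
send_rows([
  {"x": 0,"y": -6,"z": 0,"wx": 0,"wy": 0,"wz": 0,"gripper": 0},
])

```text
t: 10.15
position: [0.5146, 0.1313, 0.0293]
tcp_rot: [0.001, 0.716, 0.698, 0.002]
wrist_force: [4.3, -0.2, 7.6]
finger_gap: 0.0001
```

Call:
send_rows([
  {"x": 0,"y": -6,"z": 0,"wx": 0,"wy": 0,"wz": 0,"gripper": 0},
])

```text
t: 10.28
position: [0.5087, 0.1315, 0.0293]
tcp_rot: [0.001, 0.716, 0.698, 0.002]
wrist_force: [4.0, -0.0, 6.7]
finger_gap: 0.0001
```

Run:
```python
from h import *
from bench import r
st(); cv2.imwrite("pics/s6.png",cv2.resize(r.camera("side")[150:400,200:420,::-1],None,fx=2.4,fy=2.4));st()
```

```text
t 10.28 p [0.5087 0.1315 0.0293] xyaw 88.61 tilt [0.004 0.001] F [ 4.04 -0.01  6.71] gap 0.0001 M [-0.01 -0.55 -0.02]
t 10.32 p [0.5074 0.1315 0.029 ] xyaw 88.63 tilt [0.003 0.   ] F [2.48 0.74 5.32] gap 0.0002 M [ 0.02 -0.3  -0.02]
```

View pics/s6.png

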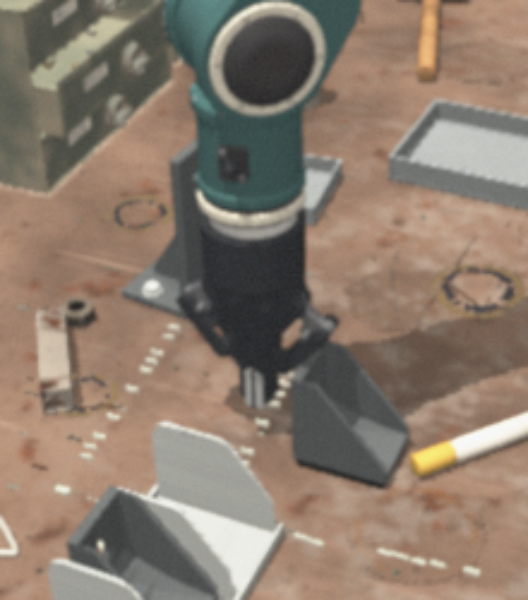

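Call:
send_rows([
  {"x": 0,"y": 0,"z": -20,"wx": 0,"wy": 0,"wz": 0,"gripper": 0},
  {"x": 0,"y": -8,"z": 0,"wx": 0,"wy": 0,"wz": 0,"gripper": 0},
  {"x": 0,"y": -6,"z": 0,"wx": 0,"wy": 0,"wz": 0,"gripper": 0},
])

```text
t: 10.7
position: [0.4917, 0.1311, 0.0477]
tcp_rot: [-0.0, 0.716, 0.699, -0.0]
wrist_force: [0.7, 0.2, -0.1]
finger_gap: 0.0
```

Call:
send_rows([
  {"x": 0,"y": -6,"z": 0,"wx": 0,"wy": 0,"wz": 0,"gripper": 0},
])

```text
t: 10.82
position: [0.4857, 0.1313, 0.0473]
tcp_rot: [-0.0, 0.715, 0.699, -0.001]
wrist_force: [0.3, -1.7, 0.9]
finger_gap: 0.0002
```

Call:
send_rows([
  {"x": 0,"y": -6,"z": 0,"wx": 0,"wy": 0,"wz": 0,"gripper": 0},
])

```text
t: 10.95
position: [0.4813, 0.1318, 0.0478]
tcp_rot: [0.0, 0.715, 0.699, 0.001]
wrist_force: [3.2, -0.3, 0.9]
finger_gap: 0.0001
```

Call:
send_rows([
  {"x": 0,"y": -6,"z": 0,"wx": 0,"wy": 0,"wz": 0,"gripper": 0},
])

```text
t: 11.08
position: [0.4756, 0.132, 0.0479]
tcp_rot: [0.0, 0.716, 0.699, 0.001]
wrist_force: [4.0, 0.2, 2.0]
finger_gap: -0.0001
```

Call:
send_rows([
  {"x": 0,"y": -6,"z": 0,"wx": 0,"wy": 0,"wz": 0,"gripper": 0},
])

```text
t: 11.2
position: [0.4692, 0.1321, 0.0479]
tcp_rot: [0.0, 0.716, 0.699, 0.001]
wrist_force: [3.4, -0.0, 1.9]
finger_gap: -0.0002
```

Run:
```python
from h import *
I=dict(np.load("w2.npz"))
print(plane(I,(323,61),.09),plane(I,(330,164.5),.09))
p,R,_=cur()
a=plan(p+[0,0,.07],88.8,nmin=2)
a=plan([.532,.332,.14],88.8,p=a[0],R=a[1],vmax=55)
```

```text
[0.53222358 0.33143282 0.09      ] [0.53205898 0.26595991 0.09      ]
[{"x":0,"y":0,"z":-35,"wx":0,"wy":-0,"wz":-0.1},{"x":0,"y":0.1,"z":-35,"wx":0.1,"wy":-0,"wz":-0.1}]
[{"x":50.3,"y":14.7,"z":-5.5,"wx":-0,"wy":-0,"wz":0},{"x":50.3,"y":14.7,"z":-5.5,"wx":-0,"wy":-0,"wz":0},{"x":50.3,"y":14.6,"z":-5.5,"wx":-0,"wy":-0,"wz":0},{"x":50.3,"y":14.7,"z":-5.6,"wx":-0,"wy":-0,"wz":0}]
```

Call:
send_rows([
  {"x": 0,"y": 5,"z": -30,"wx": 0,"wy": 0,"wz": 0,"gripper": 0},
  {"x": 0,"y": 0,"z": -45,"wx": 0,"wy": 0,"wz": 0,"gripper": 0},
  {"x": 50,"y": 13.5,"z": -10,"wx": 0,"wy": 0,"wz": 0,"gripper": 1},
  {"x": 50,"y": 13.5,"z": -10,"wx": 0,"wy": 0,"wz": 0,"gripper": 1},
  {"x": 50,"y": 13.5,"z": 0,"wx": 0,"wy": 0,"wz": 0,"gripper": 1},
  {"x": 50.5,"y": 13.5,"z": 0,"wx": 0,"wy": 0,"wz": 0,"gripper": 1},
  {"x": 0,"y": 0,"z": 0,"wx": 0,"wy": 0,"wz": 0,"gripper": 1},
  {"x": 0,"y": 0,"z": 30,"wx": 0,"wy": 0,"wz": 0,"gripper": 1},
])

```text
t: 12.2
position: [0.5325, 0.3318, 0.1134]
tcp_rot: [0.0, 0.715, 0.699, 0.001]
wrist_force: [0.5, 0.3, -0.6]
finger_gap: 0.0855
```

Run:
```python
from h import *
from bench import r
st(); cv2.imwrite("pics/s7.png",cv2.resize(r.camera("side")[200:450,180:400,::-1],None,fx=2.4,fy=2.4));st()
plan([.5325,.332,.061],88.8,vmax=30)
```

```text
t 12.2 p [0.5325 0.3318 0.1134] xyaw 88.69 tilt [0.001 0.001] F [ 0.47  0.28 -0.6 ] gap 0.0855 M [-0.02  0.03 -0.05]
t 12.25 p [0.5299 0.3287 0.108 ] xyaw 88.65 tilt [-0.006 -0.004] F [-1.38 -1.52 -2.66] gap 0.0855 M [-0.11  0.06  0.04]
[{"x":1.8,"y":1.4,"z":23.5,"wx":-0.2,"wy":0.1,"wz":-0.1},{"x":1.7,"y":1.3,"z":23.5,"wx":-0.1,"wy":0.2,"wz":-0.1}]
```

View pics/s7.png

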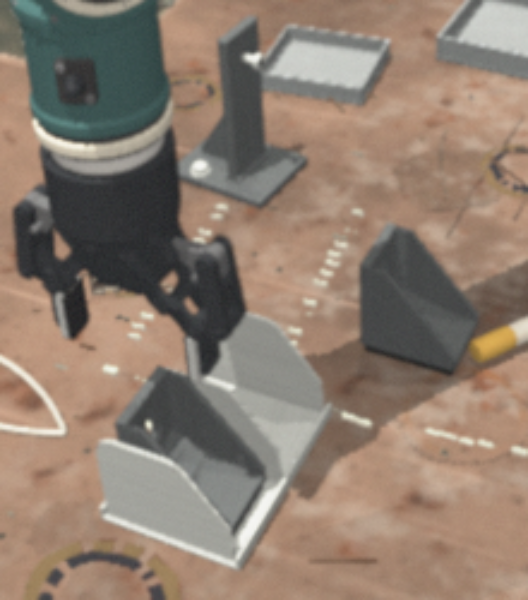

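Call:
send_rows([
  {"x": 0,"y": 0,"z": 24,"wx": 0,"wy": 0,"wz": 0,"gripper": 1},
  {"x": 0,"y": 0,"z": 23,"wx": 0,"wy": 0,"wz": 0,"gripper": 1},
  {"x": 0,"y": 0,"z": 0,"wx": 0,"wy": 0,"wz": 0,"gripper": 0.5},
  {"x": 0,"y": 0,"z": 0,"wx": 0,"wy": 0,"wz": 0,"gripper": 0},
  {"x": 0,"y": 0,"z": 0,"wx": 0,"wy": 0,"wz": 0,"gripper": 0},
  {"x": 0,"y": 0,"z": 0,"wx": 0,"wy": 0,"wz": 0,"gripper": 0},
  {"x": 0,"y": 0,"z": 0,"wx": 0,"wy": 0,"wz": 0,"gripper": 0},
  {"x": 0,"y": 0,"z": 0,"wx": 0,"wy": 0,"wz": 0,"gripper": 0},
])

```text
t: 13.25
position: [0.5332, 0.3311, 0.0665]
tcp_rot: [0.0, 0.716, 0.699, 0.001]
wrist_force: [-0.2, -2.2, 5.5]
finger_gap: 0.0068
```

Call:
send_rows([
  {"x": 0,"y": 0,"z": -15,"wx": 0,"wy": 0,"wz": 0,"gripper": 0},
  {"x": 0,"y": 0,"z": -30,"wx": 0,"wy": 0,"wz": 0,"gripper": 0},
  {"x": 0,"y": 0,"z": -30,"wx": 0,"wy": 0,"wz": 0,"gripper": 0},
  {"x": 0,"y": 0,"z": -30,"wx": 0,"wy": 0,"wz": 0,"gripper": 0},
  {"x": 0,"y": 0,"z": 0,"wx": 0,"wy": 0,"wz": 0,"gripper": 0},
  {"x": 0,"y": 0,"z": 0,"wx": 0,"wy": 0,"wz": 0,"gripper": 0},
])

```text
t: 14.0
position: [0.5316, 0.3299, 0.1687]
tcp_rot: [-0.0, 0.716, 0.699, -0.002]
wrist_force: [-1.3, -0.2, -9.8]
finger_gap: 0.0069
```

Run:
```python
from h import *
from bench import r
st()
a=plan([.575,.07,.15],88.8,vmax=52)
```

```text
t 14.0 p [0.5316 0.3299 0.1687] xyaw 88.63 tilt [-0.003 -0.002] F [-1.28 -0.25 -9.81] gap 0.0069 M [-0.09 -0.14  0.  ]
[{"x":-43.1,"y":8.3,"z":3.2,"wx":-0,"wy":0,"wz":-0},{"x":-43.1,"y":8.3,"z":3.2,"wx":-0,"wy":0,"wz":-0},{"x":-43.1,"y":8.3,"z":3.2,"wx":-0,"wy":0,"wz":-0},{"x":-43.1,"y":8.3,"z":3.2,"wx":-0.1,"wy":0,"wz":-0.1},{"x":-43.2,"y":8.2,"z":3.2,"wx":-0,"wy":0.1,"wz":-0},{"x":-43.1,"y":8.1,"z":3.1,"wx":-0.1,"wy":0,"wz":-0.1}]
```

Call:
send_rows([
  {"x": -43,"y": 8,"z": 3,"wx": 0,"wy": 0,"wz": 0,"gripper": 0},
  {"x": -43,"y": 8,"z": 3,"wx": 0,"wy": 0,"wz": 0,"gripper": 0},
  {"x": -43,"y": 8,"z": 3,"wx": 0,"wy": 0,"wz": 0,"gripper": 0},
  {"x": -43,"y": 8,"z": 3,"wx": 0,"wy": 0,"wz": 0,"gripper": 0},
  {"x": -43,"y": 8,"z": 3,"wx": 0,"wy": 0,"wz": 0,"gripper": 0},
  {"x": -43,"y": 8,"z": 3,"wx": 0,"wy": 0,"wz": 0,"gripper": 0},
  {"x": 0,"y": 0,"z": 35,"wx": 0,"wy": 0,"wz": 0,"gripper": 0},
  {"x": 0,"y": 0,"z": 38,"wx": 0,"wy": 0,"wz": 0,"gripper": 0},
])

```text
t: 15.0
position: [0.5738, 0.0706, 0.0774]
tcp_rot: [-0.001, 0.716, 0.698, -0.001]
wrist_force: [0.5, 0.1, -8.4]
finger_gap: 0.0066
```

Call:
send_rows([
  {"x": 0,"y": 0,"z": 5,"wx": 0,"wy": 0,"wz": 0,"gripper": 0},
  {"x": 0,"y": 0,"z": 2,"wx": 0,"wy": 0,"wz": 0,"gripper": 0},
  {"x": 0,"y": 0,"z": 0,"wx": 0,"wy": 0,"wz": 0,"gripper": 0},
])

```text
t: 15.38
position: [0.5754, 0.0724, 0.0738]
tcp_rot: [0.001, 0.715, 0.699, 0.001]
wrist_force: [-0.8, -0.1, -9.3]
finger_gap: 0.0066
```

Run:
```python
from h import *
from bench import r
st();cv2.imwrite("pics/s8.png",cv2.resize(r.camera("side")[150:400,200:420,::-1],None,fx=2.4,fy=2.4))
```

```text
t 15.38 p [0.5754 0.0724 0.0738] xyaw 88.65 tilt [0.002 0.   ] F [-0.84 -0.13 -9.25] gap 0.0066 M [-0.03 -0.19 -0.05]
```

View pics/s8.png

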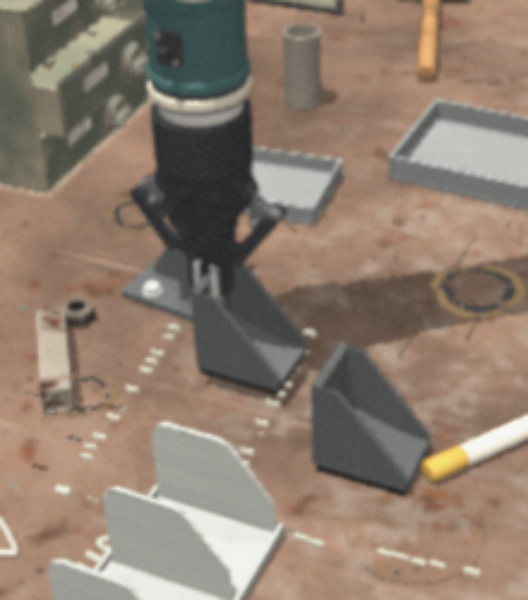

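Descend to contact, then drag.

Call:
send_rows([
  {"x": 0,"y": 0,"z": 8,"wx": 0,"wy": 0,"wz": 0,"gripper": 0},
  {"x": 0,"y": 0,"z": 2,"wx": 0,"wy": 0,"wz": 0,"gripper": 0},
  {"x": 0,"y": 0,"z": 0,"wx": 0,"wy": 0,"wz": 0,"gripper": 0},
])

```text
t: 15.8
position: [0.5745, 0.0717, 0.0629]
tcp_rot: [0.0, 0.716, 0.699, -0.0]
wrist_force: [-0.5, -0.5, -7.2]
finger_gap: 0.0066
```

Call:
send_rows([
  {"x": 0,"y": 0,"z": 1.5,"wx": 0,"wy": 0,"wz": 0,"gripper": 0},
  {"x": 0,"y": 0,"z": 0,"wx": 0,"wy": 0,"wz": 0,"gripper": 0},
])

```text
t: 16.05
position: [0.5749, 0.0716, 0.0627]
tcp_rot: [0.001, 0.716, 0.699, -0.0]
wrist_force: [-3.2, -3.0, 5.8]
finger_gap: 0.0065
```

Call:
send_rows([
  {"x": 0,"y": -4,"z": -0.5,"wx": 0,"wy": 0,"wz": 0,"gripper": 0},
  {"x": 0,"y": -6,"z": 0,"wx": 0,"wy": 0,"wz": 0,"gripper": 0},
])

```text
t: 16.3
position: [0.5674, 0.0726, 0.0631]
tcp_rot: [0.002, 0.716, 0.698, 0.003]
wrist_force: [5.5, -1.1, -0.6]
finger_gap: 0.0066
```

Call:
send_rows([
  {"x": 0,"y": -6,"z": 0,"wx": 0,"wy": 0,"wz": 0,"gripper": 0},
])

```text
t: 16.42
position: [0.5612, 0.0731, 0.0631]
tcp_rot: [0.001, 0.716, 0.698, 0.003]
wrist_force: [5.4, -0.9, -0.2]
finger_gap: 0.0064
```

Call:
send_rows([
  {"x": 0,"y": -6,"z": 0,"wx": 0,"wy": 0,"wz": 0,"gripper": 0},
])

```text
t: 16.55
position: [0.5551, 0.0734, 0.063]
tcp_rot: [0.001, 0.716, 0.698, 0.003]
wrist_force: [3.8, 0.1, -1.2]
finger_gap: 0.0066
```

Call:
send_rows([
  {"x": 0,"y": -6,"z": 0,"wx": 0,"wy": 0,"wz": 0,"gripper": 0},
])

```text
t: 16.68
position: [0.5491, 0.0735, 0.063]
tcp_rot: [0.001, 0.716, 0.698, 0.003]
wrist_force: [3.7, 0.5, 0.3]
finger_gap: 0.0064
```

Call:
send_rows([
  {"x": 0,"y": -6,"z": 0,"wx": 0,"wy": 0,"wz": 0,"gripper": 0},
])

```text
t: 16.8
position: [0.5431, 0.0737, 0.063]
tcp_rot: [0.001, 0.716, 0.698, 0.003]
wrist_force: [5.5, 0.0, -1.1]
finger_gap: 0.0069
```

Call:
send_rows([
  {"x": 0,"y": 0,"z": -0.5,"wx": 0,"wy": 0,"wz": 0,"gripper": 0.4},
  {"x": 0,"y": 0,"z": 0,"wx": 0,"wy": 0,"wz": 0,"gripper": 0.4},
  {"x": 0,"y": 0,"z": 0,"wx": 0,"wy": 0,"wz": 0,"gripper": 0.4},
  {"x": 0,"y": 0,"z": -25,"wx": 0,"wy": 0,"wz": 0,"gripper": 0.4},
  {"x": 0,"y": 0,"z": -35,"wx": 0,"wy": 0,"wz": 0,"gripper": 0.4},
  {"x": 0,"y": 25,"z": 0,"wx": 0,"wy": 0,"wz": 0,"gripper": 0},
  {"x": 0,"y": 20,"z": 0,"wx": 0,"wy": 0,"wz": 0,"gripper": 0},
  {"x": 0,"y": 0,"z": 40,"wx": 0,"wy": 0,"wz": 0,"gripper": 0},
])

```text
t: 17.8
position: [0.5896, 0.072, 0.0844]
tcp_rot: [0.002, 0.716, 0.698, 0.003]
wrist_force: [-0.0, 0.0, -0.4]
finger_gap: 0.0005
```

Call:
send_rows([
  {"x": 0,"y": 0,"z": 37,"wx": 0,"wy": 0,"wz": 0,"gripper": 0},
  {"x": 0,"y": -6,"z": 0,"wx": 0,"wy": 0,"wz": 0,"gripper": 0},
  {"x": 0,"y": -6,"z": 0,"wx": 0,"wy": 0,"wz": 0,"gripper": 0},
  {"x": 0,"y": -6,"z": 0,"wx": 0,"wy": 0,"wz": 0,"gripper": 0},
])

```text
t: 18.3
position: [0.568, 0.0725, 0.0469]
tcp_rot: [0.001, 0.715, 0.699, 0.001]
wrist_force: [-0.1, -0.1, -0.2]
finger_gap: 0.0001
```

Call:
send_rows([
  {"x": 0,"y": -6,"z": 0,"wx": 0,"wy": 0,"wz": 0,"gripper": 0},
])

```text
t: 18.42
position: [0.5628, 0.0724, 0.0468]
tcp_rot: [0.001, 0.715, 0.699, 0.002]
wrist_force: [7.8, -1.2, 3.7]
finger_gap: 0.0001
```

Call:
send_rows([
  {"x": 0,"y": -6,"z": 0,"wx": 0,"wy": 0,"wz": 0,"gripper": 0},
])

```text
t: 18.55
position: [0.561, 0.0726, 0.0483]
tcp_rot: [0.004, 0.716, 0.698, 0.005]
wrist_force: [12.5, -1.4, 8.6]
finger_gap: -0.0003
```

Call:
send_rows([
  {"x": 0,"y": -6,"z": 0,"wx": 0,"wy": 0,"wz": 0,"gripper": 0},
])

```text
t: 18.68
position: [0.5586, 0.0729, 0.0501]
tcp_rot: [0.006, 0.716, 0.698, 0.008]
wrist_force: [17.5, -2.6, 15.4]
finger_gap: -0.0002
```

Call:
send_rows([
  {"x": 0,"y": -6,"z": 0,"wx": 0,"wy": 0,"wz": 0,"gripper": 0},
])

```text
t: 18.8
position: [0.5561, 0.0732, 0.052]
tcp_rot: [0.008, 0.716, 0.698, 0.01]
wrist_force: [20.1, -3.8, 23.0]
finger_gap: -0.0
```

Call:
send_rows([
  {"x": 0,"y": 25,"z": -10,"wx": 0,"wy": 0,"wz": 0,"gripper": 0},
  {"x": 0,"y": 0,"z": -50,"wx": 0,"wy": 0,"wz": 0,"gripper": 0},
  {"x": 0,"y": 0,"z": -60,"wx": 0,"wy": 0,"wz": 0,"gripper": 0.8},
  {"x": 0,"y": 0,"z": -40,"wx": 0,"wy": 0,"wz": 0,"gripper": 0.8},
  {"x": 0,"y": 0,"z": 0,"wx": 0,"wy": 0,"wz": 0,"gripper": 0.8},
])

```text
t: 19.42
position: [0.5704, 0.0726, 0.2094]
tcp_rot: [0.003, 0.716, 0.699, 0.003]
wrist_force: [0.1, 0.2, 0.1]
finger_gap: 0.055
```

Run:
```python
from h import *
from bench import r
st();I=info("wrist");np.savez("w9.npz",**I);cv2.imwrite("pics/w9.png",r.camera("wrist")[:,:,::-1])
cv2.imwrite("pics/s9.png",r.camera("side")[:,:,::-1])
cv2.imwrite("pics/t9.png",r.camera("top")[:,:,::-1])
cv2.imwrite("pics/s9c.png",cv2.resize(cv2.imread("pics/s9.png")[220:370,250:400],None,fx=4,fy=4,interpolation=cv2.INTER_CUBIC))
cv2.imwrite("pics/t9c.png",cv2.resize(cv2.imread("pics/t9.png")[180:330,220:370],None,fx=4,fy=4,interpolation=cv2.INTER_CUBIC))
```

```text
t 19.43 p [0.5704 0.0726 0.2094] xyaw 88.62 tilt [ 0.008 -0.   ] F [0.13 0.21 0.11] gap 0.055 M [ 0.02 -0.04  0.03]
```

View pics/w9.png

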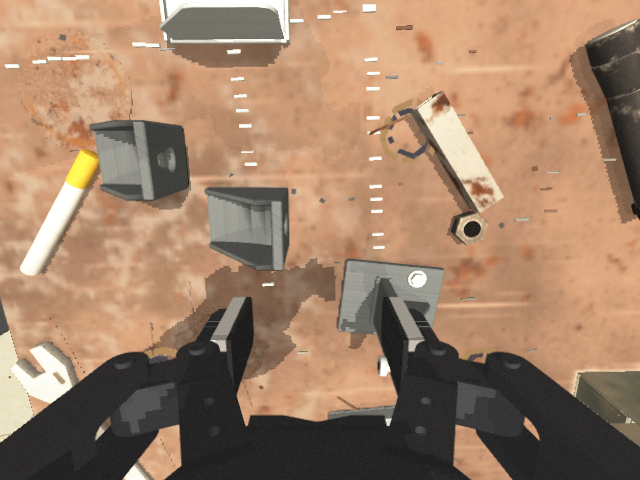

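View pics/s9c.png

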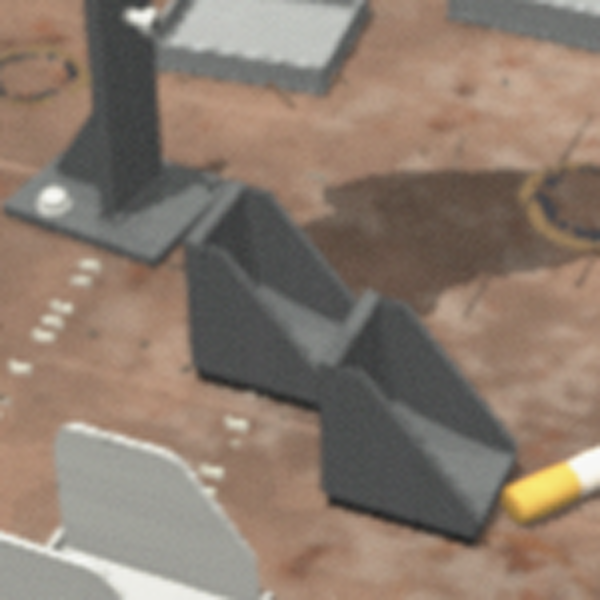

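View pics/t9c.png

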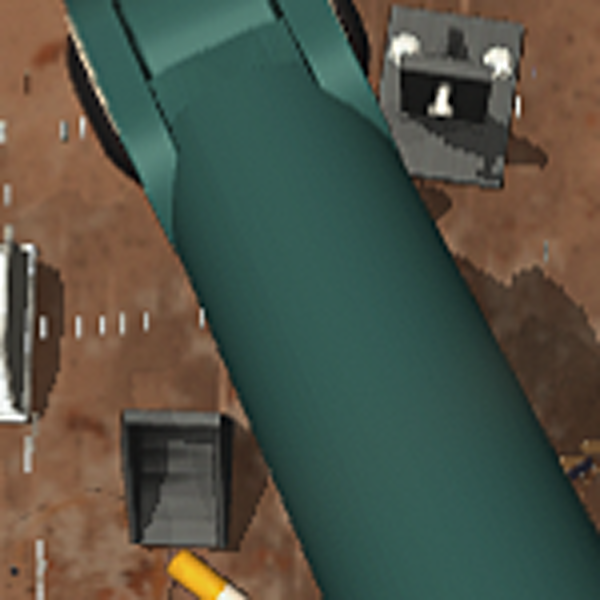

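Run:
```python
import cv2
cv2.imwrite("pics/w9c.png",cv2.resize(cv2.imread("pics/w9.png")[170:290,190:310],None,fx=5,fy=5,interpolation=cv2.INTER_CUBIC))
```

```text
(no output)
```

View pics/w9c.png

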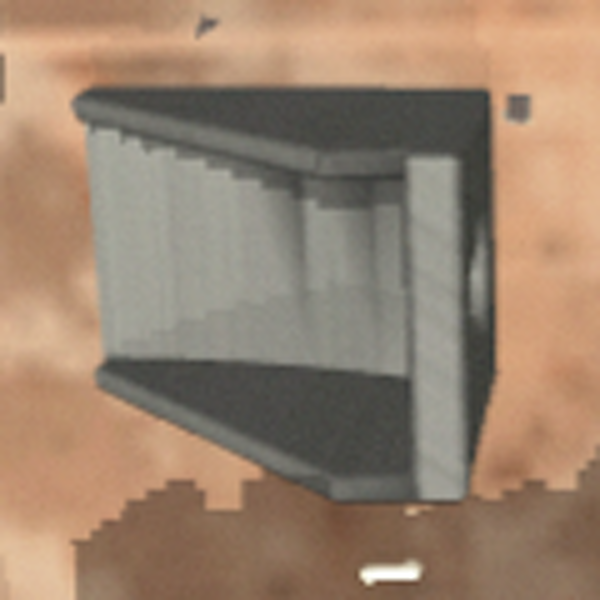

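Run:
```python
from h import *
I=dict(np.load("w9.npz"));S=info("side")
q=[plane(I,(190+a/5,170+b/5),.086) for a,b in((407,157),(460,157),(467,498),(415,500))]
for x in q: print(np.round(x,4))
m=np.mean(q,0); lv=(q[0]+q[1]-q[2]-q[3])/2; yaw=np.degrees(np.arctan2(-lv[0],lv[1])); print("mid",m,"w",np.linalg.norm(lv),"yaw",yaw)
# side check: corners rear-left & rear-right of plate top
print([plane(S,(250+a/4,220+b/4),.086) for a,b in((188,235),(245,185),(205,243))])
# A
q=[plane(I,p,.086) for p in ((133,121),(142,121),(153,200),(143,200))]
m2=np.mean(q,0);print("A plate",m2)
c=np.cos(np.radians(yaw));s=np.sin(np.radians(yaw))
o=m[:2]-.032*np.array([c,s]);print("B origin",o)
g=o+.014*np.array([c,s]);print("grasp xy",g)
a=plan([g[0],g[1],.15],yaw)
```

```text
[0.5377 0.1017 0.086 ]
[0.5455 0.1015 0.086 ]
[0.5439 0.048  0.086 ]
[0.5358 0.0479 0.086 ]
mid [0.54071309 0.0747684  0.086     ] w 0.05369595233423832 yaw -1.8762650321646197
[array([0.54493007, 0.09722273, 0.086     ]), array([0.53612314, 0.05039576, 0.086     ]), array([0.53482944, 0.09993607, 0.086     ])]
A plate [0.44795376 0.13218066 0.086     ]
B origin [0.50873025 0.07581611]
grasp xy [0.52272274 0.07535774]
[{"x":0.3,"y":-5,"z":6.1,"wx":-0,"wy":0,"wz":10.1},{"x":-0.6,"y":-5,"z":6.1,"wx":-0,"wy":0,"wz":10},{"x":-1.4,"y":-4.8,"z":6.1,"wx":0,"wy":0,"wz":10.1},{"x":-2.3,"y":-4.5,"z":6.1,"wx":0,"wy":0,"wz":10},{"x":-3,"y":-4,"z":6,"wx":0,"wy":0,"wz":10.1},{"x":-3.7,"y":-3.4,"z":6.1,"wx":0,"wy":0,"wz":10},{"x":-4.2,"y":-2.7,"z":6,"wx":0,"wy":0,"wz":10.1},{"x":-4.6,"y":-2,"z":6.1,"wx":0,"wy":0,"wz":10}]
[{"x":-4.8,"y":-1.1,"z":6,"wx":0,"wy":0.1,"wz":10.1}]
```

Run:
```python
from h import *
I=dict(np.load("w9.npz"));p,R,s=cur()
print("cam in tool",R.inv().apply(-I["R"].T@I["t"]-p), s["joint_positions"])
a=plan([.5225,.0755,.15],178.1)
```

```text
cam in tool [ 0.07086152  0.00086088 -0.14849036] [ 0.31807143  0.45721978 -0.64814437  1.78933979  0.32197271  1.00387364
 -0.48040936]
[{"x":0.3,"y":-5,"z":6.1,"wx":-0,"wy":-0,"wz":-9.9},{"x":1.2,"y":-4.9,"z":6.1,"wx":-0,"wy":-0,"wz":-9.9},{"x":2,"y":-4.6,"z":6.1,"wx":-0,"wy":-0,"wz":-10},{"x":2.8,"y":-4.2,"z":6.1,"wx":-0,"wy":-0,"wz":-9.9},{"x":3.4,"y":-3.7,"z":6,"wx":-0,"wy":-0,"wz":-10},{"x":4,"y":-3,"z":6.1,"wx":-0,"wy":-0,"wz":-9.9},{"x":4.5,"y":-2.3,"z":6,"wx":-0,"wy":-0,"wz":-10},{"x":4.8,"y":-1.5,"z":6.1,"wx":-0,"wy":-0,"wz":-9.9}]
[{"x":5.1,"y":-0.6,"z":6,"wx":-0,"wy":-0.1,"wz":-10}]
```

Call:
send_rows([
  {"x": 0,"y": -5,"z": 6,"wx": 0,"wy": 0,"wz": -10,"gripper": 1},
  {"x": 1,"y": -5,"z": 6,"wx": 0,"wy": 0,"wz": -10,"gripper": 1},
  {"x": 2,"y": -5,"z": 6,"wx": 0,"wy": 0,"wz": -10,"gripper": 1},
  {"x": 3,"y": -4,"z": 6,"wx": 0,"wy": 0,"wz": -10,"gripper": 1},
  {"x": 3,"y": -4,"z": 6,"wx": 0,"wy": 0,"wz": -10,"gripper": 1},
  {"x": 4,"y": -3,"z": 6,"wx": 0,"wy": 0,"wz": -10,"gripper": 1},
  {"x": 4.5,"y": -2,"z": 6,"wx": 0,"wy": 0,"wz": -10,"gripper": 1},
  {"x": 5,"y": -1.5,"z": 6,"wx": 0,"wy": 0,"wz": -10,"gripper": 1},
])

```text
t: 20.58
position: [0.5267, 0.0746, 0.1555]
tcp_rot: [-0.001, 0.096, 0.995, -0.0]
wrist_force: [-0.1, 0.0, 0.0]
finger_gap: 0.0857
```

Run:
```python
from h import *
st()
plan([.5225,.0755,.14],178.1)
```

```text
t 20.57 p [0.5267 0.0746 0.1555] xyaw 168.98 tilt [-0.003  0.   ] F [-0.06  0.01  0.04] gap 0.0857 M [ 0.05 -0.02  0.08]
[{"x":4.3,"y":0,"z":15.5,"wx":-0,"wy":-0.2,"wz":-9.1}]
```

Call:
send_rows([
  {"x": 4,"y": 0,"z": 15,"wx": 0,"wy": 0,"wz": -9.3,"gripper": 1},
  {"x": 0,"y": 0,"z": 0,"wx": 0,"wy": 0,"wz": 0,"gripper": 1},
])

```text
t: 20.82
position: [0.5222, 0.0753, 0.14]
tcp_rot: [-0.002, 0.019, 1.0, 0.0]
wrist_force: [-0.8, 0.7, 0.6]
finger_gap: 0.0855
```

Run:
```python
from h import *
from bench import r
st();cv2.imwrite("pics/w10.png",r.camera("wrist")[:,:,::-1])
cv2.imwrite("pics/s10.png",cv2.resize(r.camera("side")[180:380,220:420,::-1],None,fx=3,fy=3))
plan([.5225,.0755,.045],178.1,vmax=35)
```

```text
t 20.82 p [0.5222 0.0753 0.14  ] xyaw 177.86 tilt [-0.005  0.001] F [-0.77  0.72  0.63] gap 0.0855 M [ 0.01 -0.01 -0.05]
[{"x":0.4,"y":-0.1,"z":32.2,"wx":0,"wy":-0,"wz":-0.1},{"x":0.3,"y":-0,"z":32.2,"wx":0,"wy":-0,"wz":-0.1},{"x":0.4,"y":-0.1,"z":32.2,"wx":0,"wy":-0.1,"wz":-0.1}]
```

View pics/w10.png

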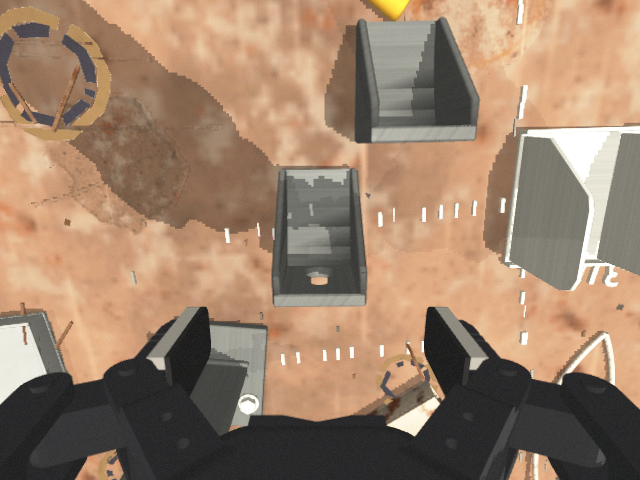

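View pics/s10.png

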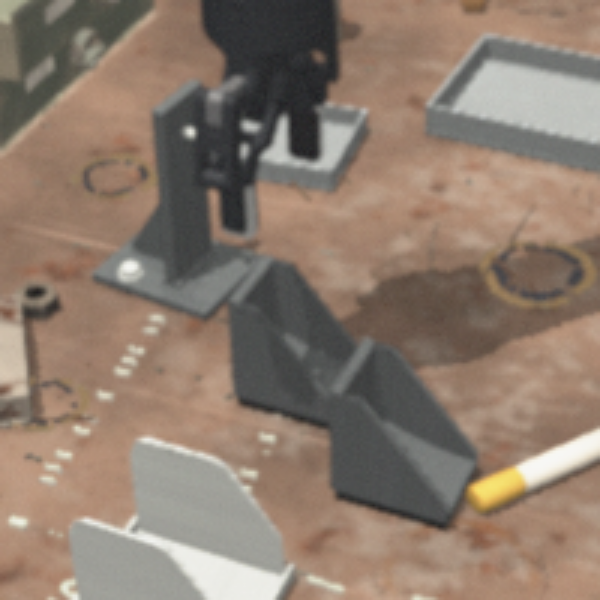

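Call:
send_rows([
  {"x": 0,"y": 0,"z": 32,"wx": 0,"wy": 0,"wz": 0,"gripper": 1},
  {"x": 0,"y": 0,"z": 32,"wx": 0,"wy": 0,"wz": 0,"gripper": 1},
  {"x": 0,"y": 0,"z": 25,"wx": 0,"wy": 0,"wz": 0,"gripper": 1},
  {"x": 0,"y": 0,"z": 6,"wx": 0,"wy": 0,"wz": 0,"gripper": 1},
  {"x": 0,"y": 0,"z": 0,"wx": 0,"wy": 0,"wz": 0,"gripper": 0.6},
  {"x": 0,"y": 0,"z": 0,"wx": 0,"wy": 0,"wz": 0,"gripper": 0.4},
  {"x": 0,"y": 0,"z": 0,"wx": 0,"wy": 0,"wz": 0,"gripper": 0},
  {"x": 0,"y": 0,"z": 0,"wx": 0,"wy": 0,"wz": 0,"gripper": 0},
], squeeze=90)

```text
t: 21.92
position: [0.5252, 0.0762, 0.0487]
tcp_rot: [0.001, 0.018, 1.0, 0.0]
wrist_force: [-0.1, 1.0, 6.4]
finger_gap: 0.0547
```

Run:
```python
from h import *
from bench import r
st()
cv2.imwrite("pics/s11.png",cv2.resize(r.camera("side")[180:380,220:420,::-1],None,fx=3,fy=3))
```

```text
t 21.93 p [0.5252 0.0762 0.0487] xyaw 177.92 tilt [0.003 0.001] F [-0.06  0.97  6.36] gap 0.0547 M [ 0.05  0.16 -0.01]
```

View pics/s11.png

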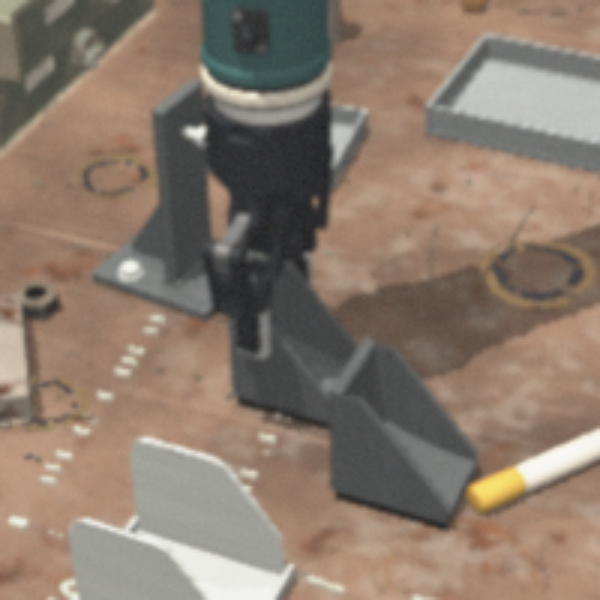

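Run:
```python
from h import *
p,R,_=cur()
a=plan(p+[0,0,.080],177.9,nmin=3)
plan([.571,-.0103,.1277],173,nmin=3,p=a[0],R=a[1],vmax=40)
T=info("top")
cv2.imwrite("pics/t9h.png",cv2.resize(cv2.imread("pics/t9.png")[175:235,305:365],None,fx=10,fy=10,interpolation=cv2.INTER_CUBIC))
```

```text
[{"x":-0.1,"y":0,"z":-26.7,"wx":0,"wy":0.1,"wz":0},{"x":-0,"y":0,"z":-26.6,"wx":0,"wy":0,"wz":0},{"x":-0,"y":0.1,"z":-26.7,"wx":0,"wy":0.1,"wz":0}]
[{"x":-16.3,"y":-28.3,"z":0.3,"wx":0,"wy":-0,"wz":1.6},{"x":-17.1,"y":-27.8,"z":0.3,"wx":0,"wy":-0,"wz":1.7},{"x":-17.9,"y":-27.3,"z":0.3,"wx":0,"wy":-0,"wz":1.6}]
```

View pics/t9h.png

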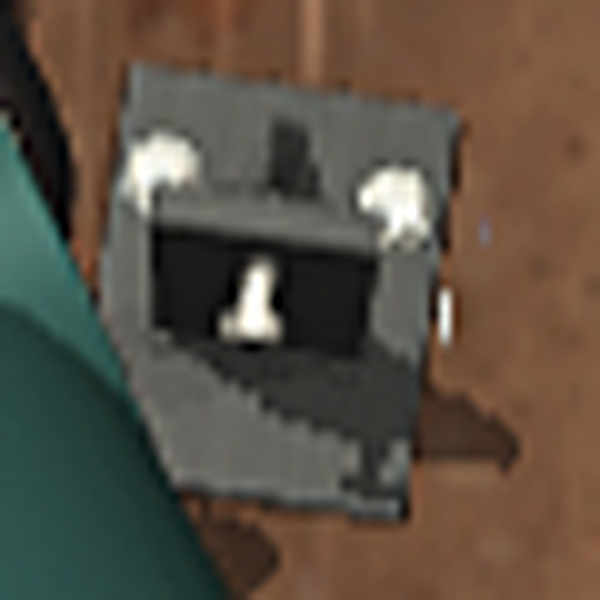

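Run:
```python
from h import *
T=info("top");c=lambda a,b:(305+a/10,175+b/10)
print("bar front",plane(T,c(152,228),.153),plane(T,c(380,255),.153),"mid",plane(T,c(266,242),.153))
print("head",plane(T,c(252,330),.13),"hl,hr",plane(T,c(220,330),.125),plane(T,c(283,335),.125))
f=[plane(T,c(*p),.008) for p in((133,65),(460,112),(407,520))]
m=(f[0]+f[2])/2;d=f[1]-f[2];print(f,"yaw",np.degrees(np.arctan2(d[1],d[0])))
u=d/np.linalg.norm(d);print("origin from foot diag",m-.015*u)
```

```text
bar front [0.63286027 0.00724454 0.153     ] [ 0.62777772 -0.0411653   0.153     ] mid [ 0.6302066  -0.01696784  0.153     ]
head [ 0.61517197 -0.01449187  0.13      ] hl,hr [ 0.61591975 -0.00761312  0.125     ] [ 0.61502821 -0.02127202  0.125     ]
[array([0.69980508, 0.01355837, 0.008     ]), array([ 0.6895388 , -0.06475823,  0.008     ]), array([ 0.59095202, -0.05306046,  0.008     ])] yaw -6.766768868227838
origin from foot diag [ 0.63048304 -0.01798362  0.008     ]
```

Call:
send_rows([
  {"x": 0,"y": 0,"z": -20,"wx": 0,"wy": 0,"wz": 0,"gripper": 0},
  {"x": 0,"y": 0,"z": -30,"wx": 0,"wy": 0,"wz": 0,"gripper": 0},
  {"x": 0,"y": 0,"z": -30,"wx": 0,"wy": 0,"wz": 0,"gripper": 0},
  {"x": 0,"y": 0,"z": 0,"wx": 0,"wy": 0,"wz": 0,"gripper": 0},
])

```text
t: 22.48
position: [0.525, 0.0754, 0.129]
tcp_rot: [0.002, 0.018, 1.0, -0.0]
wrist_force: [-0.1, 0.0, -10.1]
finger_gap: 0.0546
```

Run:
```python
from h import *
from bench import r
st();cv2.imwrite("pics/w12.png",r.camera("wrist")[:,:,::-1]);np.savez("w12.npz",**info("wrist"))
cv2.imwrite("pics/s12.png",cv2.resize(r.camera("side")[180:380,220:420,::-1],None,fx=3,fy=3))
plan([.571,-.0103,.1277],173,nmin=3,vmax=40)
```

```text
t 22.48 p [0.525  0.0754 0.129 ] xyaw 177.89 tilt [ 0.004 -0.   ] F [ -0.06   0.   -10.15] gap 0.0546 M [ 0.06 -0.1  -0.06]
[{"x":-17,"y":-27.7,"z":-0.4,"wx":-0,"wy":-0,"wz":1.6},{"x":-17.7,"y":-27.2,"z":-0.4,"wx":-0,"wy":-0,"wz":1.6},{"x":-18.5,"y":-26.6,"z":-0.5,"wx":-0.1,"wy":-0.1,"wz":1.7}]
```

View pics/s12.png

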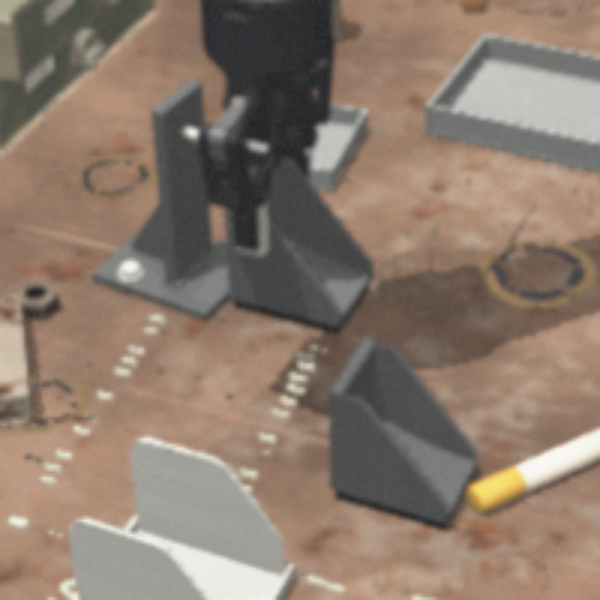

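View pics/w12.png

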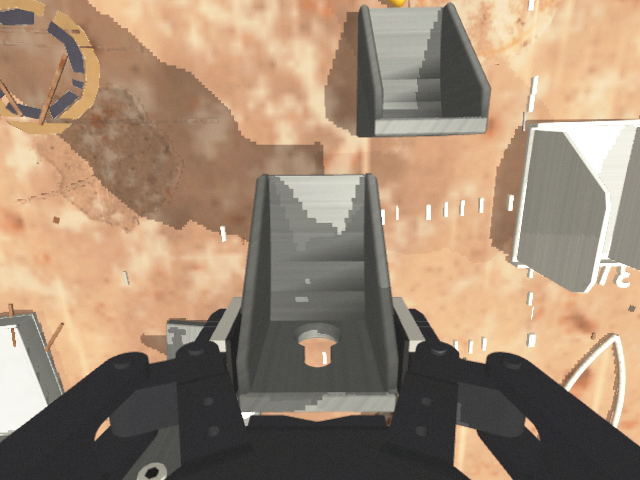

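Run:
```python
from h import *
I=dict(np.load("w12.npz"));p,R,_=cur()
for n,px,z in(("plate top front L",(238,397),.1663),("plate front R",(397,393),.1663),("plate rearL",(240,413),.1663),("rear R",(394,411),.1663)):
    X=plane(I,px,z); print(n,X, "tool",R.inv().apply(X-p)*1000)
for n,X in(("entry front",[28,0,46]),("platetopfrontL",[28,27,86]),("platetoprearR",[36,-27,86]),("frontL",[-40,28,20]),("frontR",[-40,-28,20])):
    x,y,z=X; t=np.array([-(x-16.2),-0+y*1.0,48.7-z])/1000  # tool x=-chock x ; tool y: check
    t[1]=y/1000
    print(n,proj(I,p+R.apply(t)))
```

```text
plate top front L [0.53518834 0.0469703  0.1663    ] tool [-12.99161697 -27.12996369 -39.89920063]
plate front R [0.53553817 0.10108655 0.1663    ] tool [-11.34422705  26.962295   -39.96545318]
plate rearL [0.54168814 0.04705138 0.1663    ] tool [-19.48399229 -26.80909941 -39.90946718]
rear R [0.54277777 0.1002121  0.1663    ] tool [-18.6111564   26.3555822  -39.97571689]
entry front [317.36529183 330.96590169]
platetopfrontL [395.37871928 388.97908619]
platetoprearR [241.02872328 408.40160319]
frontL [376.88527931 173.85654021]
frontR [257.85377427 173.81269876]
```

Call:
send_rows([
  {"x": -17,"y": -27.5,"z": 0,"wx": 0,"wy": 0,"wz": 1.6,"gripper": 0},
  {"x": -17.5,"y": -27,"z": 0,"wx": 0,"wy": 0,"wz": 1.6,"gripper": 0},
  {"x": -18.5,"y": -26.5,"z": 0,"wx": 0,"wy": 0,"wz": 1.7,"gripper": 0},
  {"x": 0,"y": 0,"z": 0,"wx": 0,"wy": 0,"wz": 0,"gripper": 0},
  {"x": 0,"y": 0,"z": 0,"wx": 0,"wy": 0,"wz": 0,"gripper": 0},
])

```text
t: 23.2
position: [0.5716, -0.0091, 0.1266]
tcp_rot: [-0.001, 0.061, 0.998, 0.0]
wrist_force: [0.8, 1.2, -8.4]
finger_gap: 0.0548
```

Run:
```python
from h import *
from bench import r
st()
np.savez("w13.npz",**info("wrist"))
cv2.imwrite("pics/w13.png",r.camera("wrist")[:,:,::-1])
s=r.camera("side")[:,:,::-1];t=r.camera("top")[:,:,::-1]
cv2.imwrite("pics/s13.png",cv2.resize(s[190:310,240:360],None,fx=5,fy=5,interpolation=cv2.INTER_CUBIC))
cv2.imwrite("pics/t13.png",cv2.resize(t[170:260,290:380],None,fx=6.6,fy=6.6,interpolation=cv2.INTER_CUBIC))
st()
```

```text
t 23.2 p [ 0.5716 -0.0091  0.1266] xyaw 172.95 tilt [-0.001  0.001] F [ 0.76  1.24 -8.41] gap 0.0548 M [ 0.05 -0.02 -0.01]
t 23.35 p [ 0.5714 -0.0079  0.1271] xyaw 173.1 tilt [-0.  0.] F [ 0.56 -0.95 -8.16] gap 0.0551 M [0.04 0.   0.01]
```

View pics/w13.png

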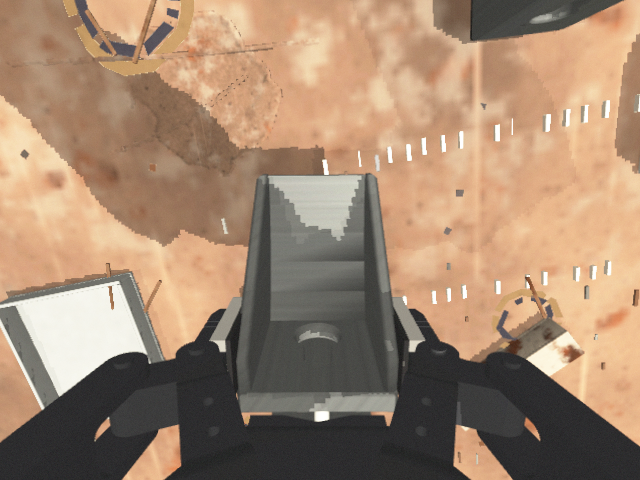

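View pics/s13.png

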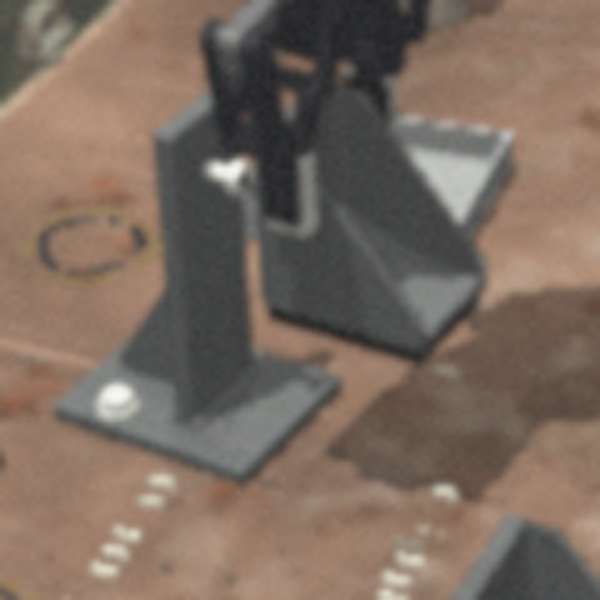

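View pics/t13.png

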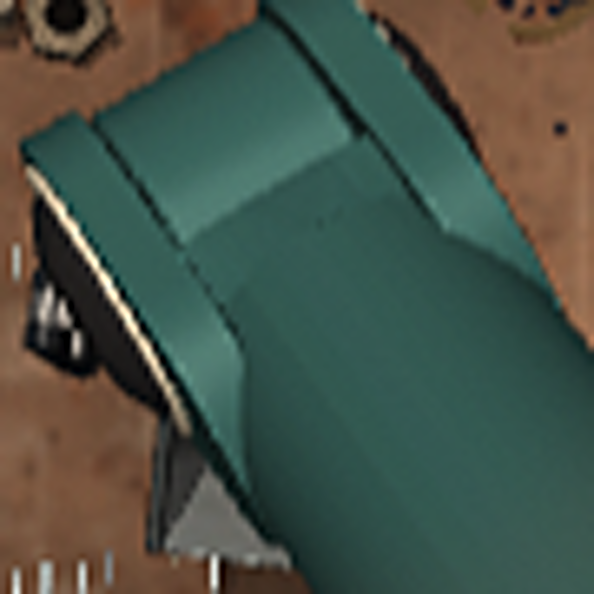

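Run:
```python
from h import *
I=dict(np.load("w13.npz"))
w=cv2.imread("pics/w13.png")
cv2.imwrite("pics/w13c.png",cv2.resize(w[370:430,280:360],None,fx=8,fy=8,interpolation=cv2.INTER_CUBIC))
p=np.array([ 0.5716,-0.0091,0.1266]);c=np.radians(172.95)
R=np.array([[np.cos(c),np.sin(c),0],[np.sin(c),-np.cos(c),0],[0,0,-1.]])
for px in((314,415),(321,415),(328,415),(317,415)):
    for z in(.125,.132):
        X=plane(I,px,z);print(px,X,R.T@(X-p)*1000)
```

```text
(314, 415) [ 0.62562516 -0.01775442  0.125     ] [-54.67890565  -1.9581845    1.6       ]
(314, 415) [ 0.61963469 -0.01695544  0.132     ] [-48.63565887  -1.90048582  -5.4       ]
(321, 415) [ 0.62603829 -0.01441943  0.125     ] [-54.67959214   1.40229806   1.6       ]
(321, 415) [ 0.62002792 -0.01378109  0.132     ] [-48.63631229   1.29812653  -5.4       ]
(328, 415) [ 0.62645005 -0.01108423  0.125     ] [-54.67888766   4.76282176   1.6       ]
(328, 415) [ 0.62041984 -0.01060654  0.132     ] [-48.63564174   4.49677805  -5.4       ]
(317, 415) [ 0.62580239 -0.01632517  0.125     ] [-54.67937018  -0.51799347   1.6       ]
(317, 415) [ 0.61980338 -0.01559504  0.132     ] [-48.63610103  -0.52966697  -5.4       ]
```

View pics/w13c.png

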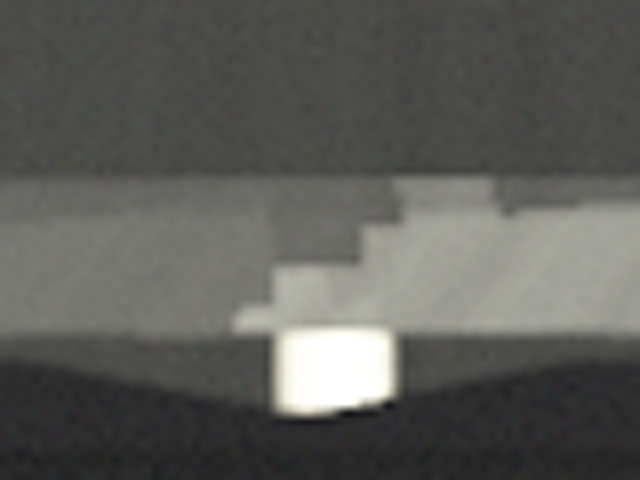

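Call:
send_rows([
  {"x": -11,"y": 0.7,"z": -1,"wx": 0,"wy": 0,"wz": 0,"gripper": 0},
  {"x": -9,"y": 0,"z": 0,"wx": 0,"wy": 0,"wz": 0,"gripper": 0},
  {"x": 0,"y": 0,"z": 0,"wx": 0,"wy": 0,"wz": 0,"gripper": 0},
  {"x": 0,"y": 0,"z": 0,"wx": 0,"wy": 0,"wz": 0,"gripper": 0},
])

```text
t: 23.85
position: [0.5914, -0.0102, 0.1279]
tcp_rot: [-0.0, 0.061, 0.998, 0.0]
wrist_force: [-0.3, -0.5, -8.9]
finger_gap: 0.055
```

Run:
```python
from h import *
from bench import r
st()
np.savez("w14.npz",**info("wrist"))
w=r.camera("wrist")[:,:,::-1];cv2.imwrite("pics/w14.png",w)
cv2.imwrite("pics/w14c.png",cv2.resize(w[300:430,230:405],None,fx=4,fy=4,interpolation=cv2.INTER_CUBIC))
s=r.camera("side")[:,:,::-1]
cv2.imwrite("pics/s14.png",cv2.resize(s[190:280,250:340],None,fx=6.6,fy=6.6,interpolation=cv2.INTER_CUBIC))
st()
```

```text
t 23.85 p [ 0.5914 -0.0102  0.1279] xyaw 173.05 tilt [-0.001  0.   ] F [-0.33 -0.54 -8.88] gap 0.055 M [0.01 0.02 0.01]
t 23.95 p [ 0.5914 -0.0103  0.128 ] xyaw 173.05 tilt [-0.001 -0.   ] F [ 0.09 -0.67 -9.17] gap 0.0549 M [ 0.01  0.01 -0.03]
```

View pics/w14c.png

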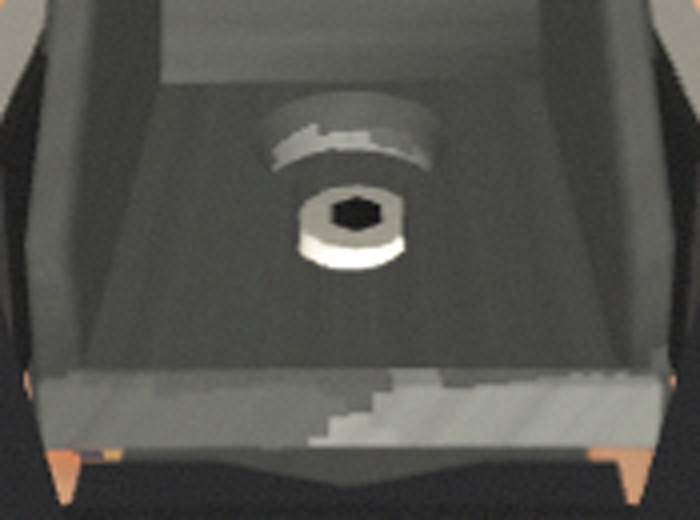

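View pics/s14.png

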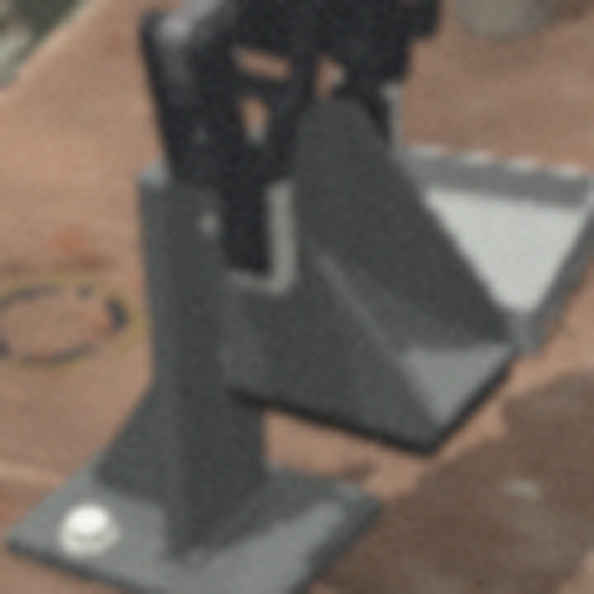

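Run:
```python
from h import *
I=dict(np.load("w14.npz"));p,R,_=cur()
for z in(.120,.125,.130):
  for dx in (-.001,.0005): print(z,dx,proj(I,[.6303-.0169+dx,-.0130,z]))
for n,X in(("entry front",[28,0,46]),("entry bot front",[28,0,36]),("entry bot rear",[36,0,36]),("slot top rear",[36,0,71.5]),("slot top front",[28,0,71.5]),("plate top f",[28,0,86]),("plate top r",[36,0,86])):
    x,y,z=X
    for rx in(16.2,):
        t=np.array([-(x-rx),y,48.7-z])/1000; q=proj(I,p+R.apply(t));print(n,q,"crop",(q-[230,300])*4)
```

```text
0.12 -0.001 [317.63374746 345.75996547]
0.12 0.0005 [318.01395923 348.55236319]
0.125 -0.001 [317.65610043 351.62991727]
0.125 0.0005 [318.04729065 354.48983975]
0.13 -0.001 [317.67980042 357.85257994]
0.13 0.0005 [318.08262669 360.78332272]
entry front [317.87302223 333.57614673] crop [351.49208892 134.30458693]
entry bot front [317.81265429 322.97537756] crop [351.25061717  91.90151022]
entry bot rear [317.79438202 337.92385354] crop [351.17752807 151.69541417]
slot top rear [318.03891956 385.25085927] crop [352.15567824 341.00343709]
slot top front [318.0652155  367.30738562] crop [352.26086201 269.2295425 ]
plate top f [318.2086446  392.46211339] crop [352.83457841 369.84845355]
plate top r [318.17723302 411.99621045] crop [352.70893209 447.98484179]
```

Call:
send_rows([
  {"x": -5,"y": 0.5,"z": 0,"wx": 0,"wy": 0,"wz": 0,"gripper": 0},
  {"x": -5,"y": 0,"z": 0,"wx": 0,"wy": 0,"wz": 0,"gripper": 0},
  {"x": 0,"y": 0,"z": 0,"wx": 0,"wy": 0,"wz": 0,"gripper": 0},
])

```text
t: 24.32
position: [0.6023, -0.0113, 0.1282]
tcp_rot: [0.0, 0.061, 0.998, 0.0]
wrist_force: [-0.5, -0.8, -9.1]
finger_gap: 0.0549
```

Call:
send_rows([
  {"x": -4,"y": 0,"z": 0,"wx": 0,"wy": 0,"wz": 0,"gripper": 0},
  {"x": -3.5,"y": 0,"z": 0,"wx": 0,"wy": 0,"wz": 0,"gripper": 0},
  {"x": 0,"y": 0,"z": 0,"wx": 0,"wy": 0,"wz": 0,"gripper": 0},
])

```text
t: 24.7
position: [0.6094, -0.0121, 0.1281]
tcp_rot: [0.0, 0.061, 0.998, 0.0]
wrist_force: [0.0, 0.1, -9.7]
finger_gap: 0.0549
```

Run:
```python
from h import *
from bench import r
st()
np.savez("w15.npz",**info("wrist"))
w=r.camera("wrist")[:,:,::-1];cv2.imwrite("pics/w15.png",w)
cv2.imwrite("pics/w15c.png",cv2.resize(w[300:430,230:405],None,fx=4,fy=4,interpolation=cv2.INTER_CUBIC))
```

```text
t 24.7 p [ 0.6094 -0.0121  0.1281] xyaw 173.02 tilt [0. 0.] F [ 0.03  0.12 -9.66] gap 0.0549 M [ 0.01 -0.    0.07]
```

View pics/w15c.png

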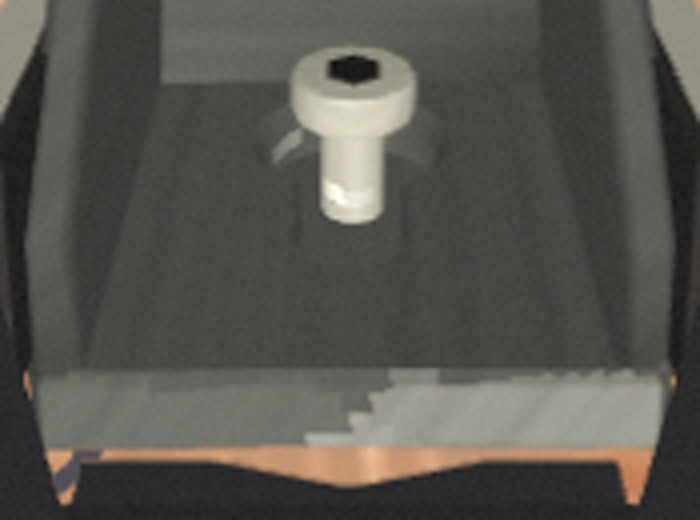

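Call:
send_rows([
  {"x": 0,"y": 0,"z": 6,"wx": 0,"wy": 0,"wz": 0,"gripper": 0},
  {"x": 0,"y": 0,"z": 6,"wx": 0,"wy": 0,"wz": 0,"gripper": 0},
  {"x": 0,"y": 0,"z": 5,"wx": 0,"wy": 0,"wz": 0,"gripper": 0},
  {"x": 0,"y": 0,"z": 0,"wx": 0,"wy": 0,"wz": 0,"gripper": 0},
])

```text
t: 25.25
position: [0.6087, -0.0121, 0.1104]
tcp_rot: [-0.001, 0.061, 0.998, -0.0]
wrist_force: [0.1, 0.2, -8.8]
finger_gap: 0.0546
```

Call:
send_rows([
  {"x": 0,"y": 0,"z": 2,"wx": 0,"wy": 0,"wz": 0,"gripper": 0},
  {"x": 0,"y": 0,"z": 0,"wx": 0,"wy": 0,"wz": 0,"gripper": 0},
])

```text
t: 25.5
position: [0.6092, -0.0121, 0.1091]
tcp_rot: [-0.0, 0.061, 0.998, -0.0]
wrist_force: [-0.6, -0.4, -9.7]
finger_gap: 0.0548
```

Call:
send_rows([
  {"x": 0,"y": 0,"z": 1.5,"wx": 0,"wy": 0,"wz": 0,"gripper": 0},
  {"x": 0,"y": 0,"z": 0,"wx": 0,"wy": 0,"wz": 0,"gripper": 0},
])

```text
t: 25.75
position: [0.6093, -0.012, 0.1078]
tcp_rot: [0.0, 0.061, 0.998, 0.0]
wrist_force: [0.3, -1.0, -8.2]
finger_gap: 0.0546
```

Run:
```python
from h import *
from bench import r
st()
w=r.camera("wrist")[:,:,::-1]
cv2.imwrite("pics/w16c.png",cv2.resize(w[300:430,230:405],None,fx=4,fy=4,interpolation=cv2.INTER_CUBIC))
st()
```

```text
t 25.75 p [ 0.6093 -0.012   0.1078] xyaw 173.03 tilt [ 0. -0.] F [ 0.33 -1.04 -8.23] gap 0.0546 M [-0.01 -0.08 -0.  ]
t 25.8 p [ 0.6092 -0.0121  0.1077] xyaw 173.03 tilt [ 0. -0.] F [-0.02  0.28 -9.02] gap 0.0547 M [-0.02 -0.06 -0.03]
```

View pics/w16c.png

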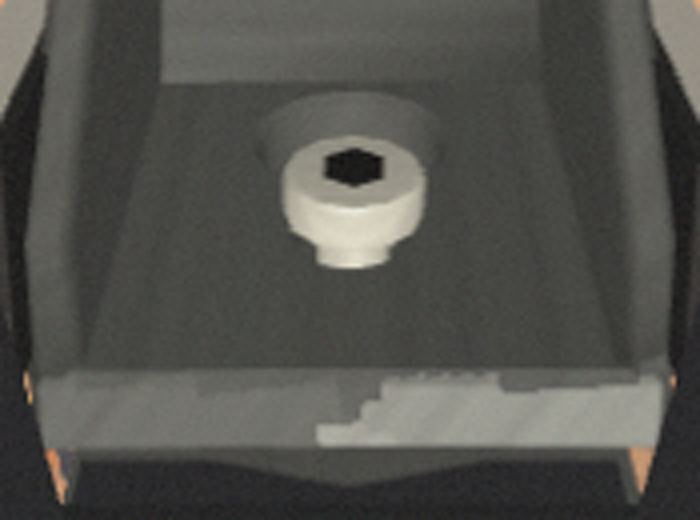

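Call:
send_rows([
  {"x": 0,"y": 0,"z": 1.2,"wx": 0,"wy": 0,"wz": 0,"gripper": 0},
  {"x": 0,"y": 0,"z": 0,"wx": 0,"wy": 0,"wz": 0,"gripper": 0},
])

```text
t: 26.05
position: [0.6094, -0.012, 0.1073]
tcp_rot: [0.0, 0.061, 0.998, -0.0]
wrist_force: [-3.2, -1.3, -0.0]
finger_gap: 0.0549
```

Call:
send_rows([
  {"x": 0,"y": 0,"z": 1,"wx": 0,"wy": 0,"wz": 0,"gripper": 0},
  {"x": 0,"y": 0,"z": 0,"wx": 0,"wy": 0,"wz": 0,"gripper": 0},
])

```text
t: 26.3
position: [0.6094, -0.012, 0.1071]
tcp_rot: [0.0, 0.061, 0.998, -0.001]
wrist_force: [-6.0, -2.1, 7.4]
finger_gap: 0.0539
```

Call:
send_rows([
  {"x": 0,"y": 0,"z": -0.7,"wx": 0,"wy": 0,"wz": 0,"gripper": 0.75},
  {"x": 0,"y": 0,"z": 0,"wx": 0,"wy": 0,"wz": 0,"gripper": 0.9},
  {"x": 0,"y": 0,"z": 0,"wx": 0,"wy": 0,"wz": 0,"gripper": 0.9},
  {"x": 0,"y": 0,"z": 0,"wx": 0,"wy": 0,"wz": 0,"gripper": 0.9},
])

```text
t: 26.8
position: [0.6093, -0.012, 0.1061]
tcp_rot: [0.0, 0.061, 0.998, 0.0]
wrist_force: [-0.3, 0.8, -0.0]
finger_gap: 0.0768
```

Call:
send_rows([
  {"x": 0,"y": 0,"z": -20,"wx": 0,"wy": 0,"wz": 0,"gripper": 0.9},
  {"x": 0,"y": 0,"z": -40,"wx": 0,"wy": 0,"wz": 0,"gripper": 0.9},
  {"x": 10,"y": 0,"z": -40,"wx": 0,"wy": 0,"wz": 0,"gripper": 0.9},
  {"x": 30,"y": 0,"z": -10,"wx": 0,"wy": 0,"wz": 0,"gripper": 0.9},
])

```text
t: 27.3
position: [0.5716, -0.0064, 0.2203]
tcp_rot: [0.003, 0.061, 0.998, 0.001]
wrist_force: [-0.2, 0.0, -0.5]
finger_gap: 0.0771
```

Run:
```python
from h import *
from bench import r
st();np.savez("w17.npz",**info("wrist"))
w=r.camera("wrist")[:,:,::-1];cv2.imwrite("pics/w17.png",w)
s=r.camera("side")[:,:,::-1]
cv2.imwrite("pics/s17.png",cv2.resize(s[180:360,230:410],None,fx=3.3,fy=3.3,interpolation=cv2.INTER_CUBIC))
```

```text
t 27.3 p [ 0.5716 -0.0064  0.2203] xyaw 173.01 tilt [0.007 0.001] F [-0.17  0.04 -0.51] gap 0.0771 M [0.05 0.03 0.01]
```

View pics/w17.png

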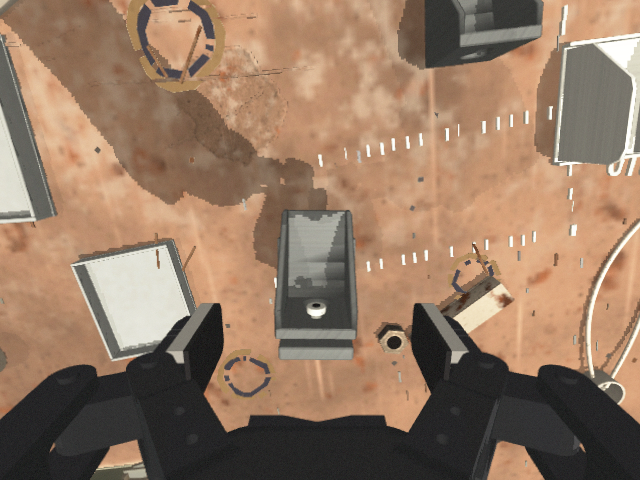

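View pics/s17.png

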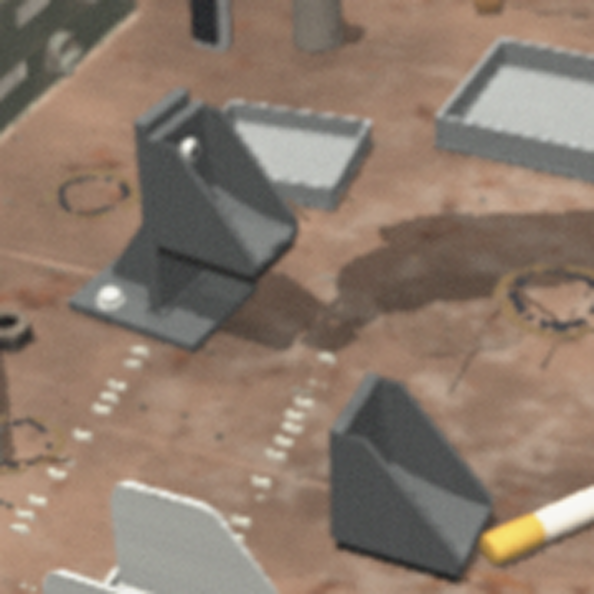

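Run:
```python
from h import *
plan([.45,.10,.19],177)
plan([.43,.132,.16],178)
```

```text
[{"x":43.4,"y":30.4,"z":9.5,"wx":-0,"wy":0,"wz":-1.3},{"x":42.7,"y":31.4,"z":9.5,"wx":-0,"wy":0.1,"wz":-1.3},{"x":41.9,"y":32.4,"z":9.6,"wx":-0.1,"wy":0,"wz":-1.3}]
[{"x":38.5,"y":30.2,"z":14.6,"wx":-0,"wy":0,"wz":-1.2},{"x":37.8,"y":31,"z":14.6,"wx":-0,"wy":0,"wz":-1.2},{"x":37.2,"y":31.7,"z":14.6,"wx":-0,"wy":0.1,"wz":-1.2},{"x":36.5,"y":32.5,"z":14.7,"wx":-0.1,"wy":0,"wz":-1.3}]
```

Call:
send_rows([
  {"x": 38,"y": 30,"z": 14.5,"wx": 0,"wy": 0,"wz": -1.2,"gripper": 1},
  {"x": 38,"y": 31,"z": 14.5,"wx": 0,"wy": 0,"wz": -1.2,"gripper": 1},
  {"x": 37,"y": 32,"z": 14.5,"wx": 0,"wy": 0,"wz": -1.2,"gripper": 1},
  {"x": 36,"y": 33,"z": 14.5,"wx": 0,"wy": 0,"wz": -1.3,"gripper": 1},
  {"x": 0,"y": 0,"z": 0,"wx": 0,"wy": 0,"wz": 0,"gripper": 1},
  {"x": 0,"y": 0,"z": 0,"wx": 0,"wy": 0,"wz": 0,"gripper": 1},
])

```text
t: 28.15
position: [0.4334, 0.1317, 0.1587]
tcp_rot: [0.001, 0.018, 1.0, -0.0]
wrist_force: [0.0, 0.4, 0.5]
finger_gap: 0.0855
```

Run:
```python
from h import *
from bench import r
st();np.savez("w18.npz",**info("wrist"))
w=r.camera("wrist")[:,:,::-1];cv2.imwrite("pics/w18.png",w)
cv2.imwrite("pics/w18c.png",cv2.resize(w[170:340,240:400],None,fx=4,fy=4,interpolation=cv2.INTER_CUBIC)[:600])
```

```text
t 28.15 p [0.4334 0.1317 0.1587] xyaw 177.92 tilt [ 0.001 -0.   ] F [0.01 0.37 0.53] gap 0.0855 M [-0.03 -0.02  0.01]
```

View pics/w18.png

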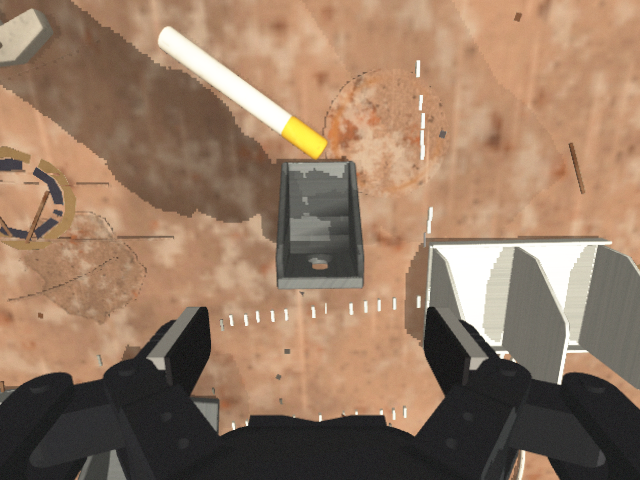

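View pics/w18c.png

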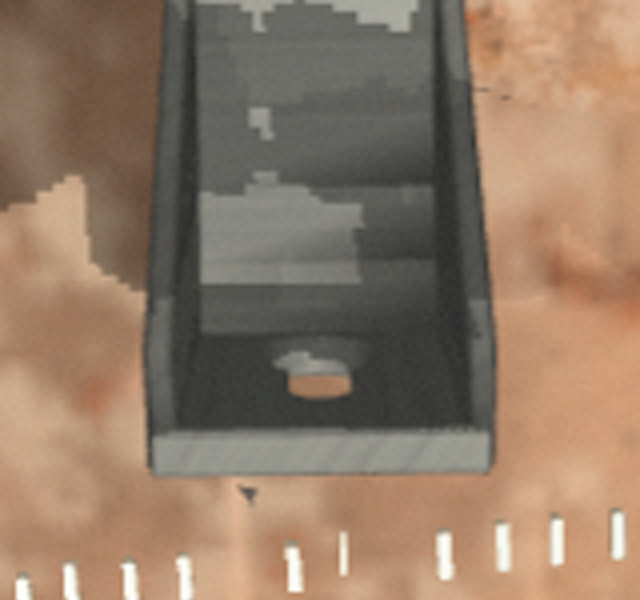

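Run:
```python
from h import *
I=dict(np.load("w18.npz"));p,R,_=cur()
q=[plane(I,(240+a/4,170+b/4),.086) for a,b in((152,433),(492,430),(490,472),(153,474))]
for x in q: print(np.round(x,4))
m=np.mean(q,0);lv=(q[1]+q[2]-q[0]-q[3])/2;yaw=np.degrees(np.arctan2(-lv[0],lv[1]));print(m,np.linalg.norm(lv),yaw)
g=m[:2]-.018*np.array([1,np.radians(yaw)]);print(g)
plan([g[0],g[1],.047],yaw+180,vmax=35)
```

```text
[0.4445 0.106  0.086 ]
[0.446  0.1602 0.086 ]
[0.4532 0.1599 0.086 ]
[0.4516 0.1057 0.086 ]
[0.44881523 0.13294921 0.086     ] 0.054239884170628264 -1.5959276087503935
[0.43081523 0.13345059]
[{"x":0.8,"y":0.5,"z":27.9,"wx":0,"wy":0,"wz":-0.1},{"x":0.8,"y":0.5,"z":27.9,"wx":0,"wy":0,"wz":-0.2},{"x":0.7,"y":0.5,"z":27.9,"wx":0,"wy":0,"wz":-0.1},{"x":0.8,"y":0.5,"z":28,"wx":0,"wy":0.1,"wz":-0.2}]
```

Call:
send_rows([
  {"x": 0.5,"y": 0.5,"z": 30,"wx": 0,"wy": 0,"wz": 0,"gripper": 1},
  {"x": 0.5,"y": 0.5,"z": 30,"wx": 0,"wy": 0,"wz": 0,"gripper": 1},
  {"x": 0.5,"y": 0.5,"z": 30,"wx": 0,"wy": 0,"wz": -0.5,"gripper": 1},
  {"x": 0,"y": 0,"z": 19,"wx": 0,"wy": 0,"wz": 0,"gripper": 1},
  {"x": 0,"y": 0,"z": 0,"wx": 0,"wy": 0,"wz": 0,"gripper": 0.6},
  {"x": 0,"y": 0,"z": 0,"wx": 0,"wy": 0,"wz": 0,"gripper": 0.4},
  {"x": 0,"y": 0,"z": 0,"wx": 0,"wy": 0,"wz": 0,"gripper": 0},
  {"x": 0,"y": 0,"z": 0,"wx": 0,"wy": 0,"wz": 0,"gripper": 0},
], squeeze=90)

```text
t: 29.2
position: [0.4321, 0.1334, 0.0501]
tcp_rot: [0.001, 0.014, 1.0, 0.0]
wrist_force: [1.0, 0.9, 4.4]
finger_gap: 0.0548
```

Call:
send_rows([
  {"x": 0,"y": 0,"z": 0,"wx": 0,"wy": 0,"wz": 0,"gripper": 0},
  {"x": 0,"y": 0,"z": -20,"wx": 0,"wy": 0,"wz": 0,"gripper": 0},
  {"x": 0,"y": 0,"z": -30,"wx": 0,"wy": 0,"wz": 0,"gripper": 0},
  {"x": 0,"y": 0,"z": -30,"wx": 0,"wy": 0,"wz": 0,"gripper": 0},
  {"x": 0,"y": 0,"z": 0,"wx": 0,"wy": 0,"wz": 0,"gripper": 0},
])

```text
t: 29.82
position: [0.4312, 0.1329, 0.1296]
tcp_rot: [0.001, 0.014, 1.0, -0.0]
wrist_force: [0.4, -0.2, -9.4]
finger_gap: 0.0549
```

Run:
```python
from h import *
from bench import r
st();np.savez("w19.npz",**info("wrist"))
w=r.camera("wrist")[:,:,::-1];cv2.imwrite("pics/w19.png",w)
# tray centre .458,-.333 yaw -2.4 ; chock centre is origin-2mm -> origin at +.002; TCP = origin+.016
a=plan([.43,-.10,.14],177.9,vmax=50)
a=plan([.474,-.333,.14],177.6,vmax=50,p=a[0],R=a[1])
```

```text
t 29.82 p [0.4312 0.1329 0.1296] xyaw 178.38 tilt [ 0.002 -0.   ] F [ 0.41 -0.24 -9.36] gap 0.0549 M [-0.02 -0.1   0.  ]
[{"x":-1.2,"y":-46.4,"z":-2.3,"wx":-0,"wy":-0,"wz":0.1},{"x":-1.3,"y":-46.5,"z":-2.2,"wx":-0,"wy":-0,"wz":0.1},{"x":-1.4,"y":-46.4,"z":-2.3,"wx":-0,"wy":-0,"wz":0.1},{"x":-1.5,"y":-46.5,"z":-2.2,"wx":-0,"wy":-0,"wz":0.1},{"x":-1.6,"y":-46.4,"z":-2.3,"wx":-0.1,"wy":-0,"wz":0.1}]
[{"x":-10.5,"y":-46.2,"z":-0,"wx":0,"wy":-0,"wz":0.1},{"x":-10.6,"y":-46.2,"z":-0,"wx":0,"wy":-0,"wz":0},{"x":-10.6,"y":-46.2,"z":-0,"wx":0,"wy":-0,"wz":0.1},{"x":-10.7,"y":-46.2,"z":-0.1,"wx":0,"wy":-0,"wz":0},{"x":-10.7,"y":-46.3,"z":-0,"wx":0,"wy":-0,"wz":0.1}]
```

View pics/w19.png

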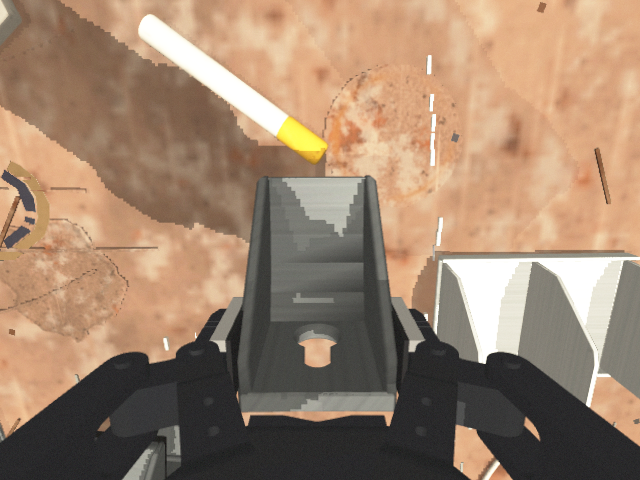

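Call:
send_rows([
  {"x": -1,"y": -46.5,"z": -2,"wx": 0,"wy": 0,"wz": 0,"gripper": 0},
  {"x": -1,"y": -46.5,"z": -2,"wx": 0,"wy": 0,"wz": 0,"gripper": 0},
  {"x": -1.5,"y": -46.5,"z": -2,"wx": 0,"wy": 0,"wz": 0.2,"gripper": 0},
  {"x": -1.5,"y": -46.5,"z": -2,"wx": 0,"wy": 0,"wz": 0.2,"gripper": 0},
  {"x": -2,"y": -46.5,"z": -2,"wx": 0,"wy": 0,"wz": 0.2,"gripper": 0},
  {"x": -10,"y": -46,"z": 0,"wx": 0,"wy": 0,"wz": 0,"gripper": 0},
  {"x": -10.5,"y": -46,"z": 0,"wx": 0,"wy": 0,"wz": 0.1,"gripper": 0},
  {"x": -10.5,"y": -46,"z": 0,"wx": 0,"wy": 0,"wz": 0,"gripper": 0},
])

```text
t: 30.88
position: [0.455, -0.2396, 0.1366]
tcp_rot: [-0.002, 0.02, 1.0, 0.001]
wrist_force: [1.5, -0.7, -8.6]
finger_gap: 0.0545
```

Call:
send_rows([
  {"x": -10.5,"y": -46,"z": 0,"wx": 0,"wy": 0,"wz": 0,"gripper": 0},
  {"x": -10.5,"y": -46,"z": 0,"wx": 0,"wy": 0,"wz": 0,"gripper": 0},
  {"x": 0,"y": 0,"z": 0,"wx": 0,"wy": 0,"wz": 0,"gripper": 0},
  {"x": 0,"y": 0,"z": 0,"wx": 0,"wy": 0,"wz": 0,"gripper": 0},
])

```text
t: 31.38
position: [0.4724, -0.3299, 0.1365]
tcp_rot: [-0.002, 0.02, 1.0, 0.002]
wrist_force: [-0.0, 1.3, -9.5]
finger_gap: 0.0546
```

Run:
```python
from h import *
from bench import r
st();np.savez("w20.npz",**info("wrist"))
w=r.camera("wrist")[:,:,::-1];cv2.imwrite("pics/w20.png",w)
plan([.474,-.333,.075],177.6,vmax=30)
```

```text
t 31.38 p [ 0.4724 -0.3299  0.1365] xyaw 177.73 tilt [-0.004  0.003] F [-0.    1.3  -9.48] gap 0.0546 M [ 0.14 -0.04  0.02]
[{"x":-0.5,"y":-1.2,"z":20.7,"wx":0.1,"wy":-0.1,"wz":0.1},{"x":-0.4,"y":-1.2,"z":20.7,"wx":0,"wy":-0,"wz":0.1},{"x":-0.5,"y":-1.2,"z":20.7,"wx":0.1,"wy":-0.1,"wz":0}]
```

View pics/w20.png

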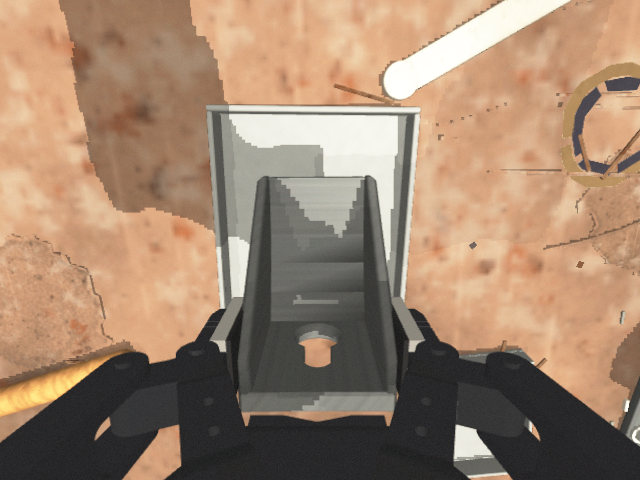

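Call:
send_rows([
  {"x": -1,"y": -1,"z": 25,"wx": 0,"wy": 0,"wz": 0,"gripper": 0},
  {"x": 0,"y": -1,"z": 25,"wx": 0,"wy": 0,"wz": 0,"gripper": 0},
  {"x": 0,"y": 0,"z": 20,"wx": 0,"wy": 0,"wz": 0,"gripper": 0},
  {"x": 0,"y": 0,"z": 8,"wx": 0,"wy": 0,"wz": 0,"gripper": 0},
  {"x": 0,"y": 0,"z": 0,"wx": 0,"wy": 0,"wz": 0,"gripper": 0},
  {"x": 0,"y": 0,"z": 0,"wx": 0,"wy": 0,"wz": 0,"gripper": 0},
])

```text
t: 32.17
position: [0.4757, -0.3334, 0.062]
tcp_rot: [0.001, 0.02, 1.0, -0.0]
wrist_force: [0.1, 0.0, -8.9]
finger_gap: 0.0544
```

Call:
send_rows([
  {"x": 0,"y": 0,"z": 2,"wx": 0,"wy": 0,"wz": 0,"gripper": 0},
  {"x": 0,"y": 0,"z": 1,"wx": 0,"wy": 0,"wz": 0,"gripper": 0},
  {"x": 0,"y": 0,"z": 0,"wx": 0,"wy": 0,"wz": 0,"gripper": 0},
])

```text
t: 32.55
position: [0.4749, -0.3333, 0.0582]
tcp_rot: [0.0, 0.02, 1.0, -0.0]
wrist_force: [-0.0, 0.3, -9.0]
finger_gap: 0.0546
```

Call:
send_rows([
  {"x": 0,"y": 0,"z": 2,"wx": 0,"wy": 0,"wz": 0,"gripper": 0},
  {"x": 0,"y": 0,"z": 1,"wx": 0,"wy": 0,"wz": 0,"gripper": 0},
  {"x": 0,"y": 0,"z": 0,"wx": 0,"wy": 0,"wz": 0,"gripper": 0},
])

```text
t: 32.92
position: [0.4749, -0.3331, 0.055]
tcp_rot: [-0.0, 0.02, 1.0, 0.0]
wrist_force: [0.1, 0.5, -9.1]
finger_gap: 0.0546
```

Call:
send_rows([
  {"x": 0,"y": 0,"z": 1,"wx": 0,"wy": 0,"wz": 0,"gripper": 0},
  {"x": 0,"y": 0,"z": 0,"wx": 0,"wy": 0,"wz": 0,"gripper": 0},
])

```text
t: 33.17
position: [0.4751, -0.3332, 0.0542]
tcp_rot: [0.0, 0.02, 1.0, -0.0]
wrist_force: [0.2, -0.6, -8.6]
finger_gap: 0.0548
```

Call:
send_rows([
  {"x": 0,"y": 0,"z": 1,"wx": 0,"wy": 0,"wz": 0,"gripper": 0},
  {"x": 0,"y": 0,"z": 0,"wx": 0,"wy": 0,"wz": 0,"gripper": 0},
])

```text
t: 33.42
position: [0.4753, -0.3332, 0.0542]
tcp_rot: [0.0, 0.02, 1.0, -0.0]
wrist_force: [-3.7, 1.3, 4.5]
finger_gap: 0.0543
```

Contact; release and lift clear.

Call:
send_rows([
  {"x": 0,"y": 0,"z": -0.4,"wx": 0,"wy": 0,"wz": 0,"gripper": 0.8},
  {"x": 0,"y": 0,"z": 0,"wx": 0,"wy": 0,"wz": 0,"gripper": 0.9},
  {"x": 0,"y": 0,"z": 0,"wx": 0,"wy": 0,"wz": 0,"gripper": 0.9},
  {"x": 0,"y": 0,"z": 0,"wx": 0,"wy": 0,"wz": 0,"gripper": 0.9},
  {"x": 0,"y": 0,"z": -25,"wx": 0,"wy": 0,"wz": 0,"gripper": 0.9},
  {"x": 0,"y": 0,"z": -45,"wx": 0,"wy": 0,"wz": 0,"gripper": 0.9},
  {"x": 0,"y": 0,"z": -50,"wx": 0,"wy": 0,"wz": 0,"gripper": 0.9},
  {"x": 0,"y": -20,"z": -40,"wx": 0,"wy": 0,"wz": 0,"gripper": 0.9},
])

```text
t: 34.42
position: [0.4754, -0.3515, 0.2178]
tcp_rot: [0.001, 0.018, 1.0, -0.001]
wrist_force: [0.1, -0.7, 0.2]
finger_gap: 0.0767
```

Call:
send_rows([
  {"x": 30,"y": -30,"z": 0,"wx": 0,"wy": 0,"wz": 0,"gripper": 0.9},
  {"x": 30,"y": -40,"z": 0,"wx": 0,"wy": 0,"wz": 0,"gripper": 0.9},
  {"x": 30,"y": -40,"z": 0,"wx": 0,"wy": 0,"wz": 0,"gripper": 0.9},
  {"x": 0,"y": 0,"z": 0,"wx": 0,"wy": 0,"wz": 0,"gripper": 0.9},
  {"x": 0,"y": 0,"z": 0,"wx": 0,"wy": 0,"wz": 0,"gripper": 0.9},
])

```text
t: 35.05
position: [0.3804, -0.4591, 0.2149]
tcp_rot: [0.001, 0.02, 1.0, -0.0]
wrist_force: [0.7, 0.3, -0.3]
finger_gap: 0.0768
```

Run:
```python
from h import *
from bench import r
st()
s=r.camera("side")[:,:,::-1];cv2.imwrite("pics/s21.png",s)
t=r.camera("top")[:,:,::-1];cv2.imwrite("pics/t21.png",t)
cv2.imwrite("pics/s21c.png",cv2.resize(s[150:300,230:450],None,fx=3.6,fy=3.6,interpolation=cv2.INTER_CUBIC))
cv2.imwrite("pics/t21c.png",cv2.resize(t[170:340,300:520],None,fx=3.5,fy=3.5,interpolation=cv2.INTER_CUBIC))
```

```text
t 35.05 p [ 0.3804 -0.4591  0.2149] xyaw 177.75 tilt [ 0.001 -0.001] F [ 0.72  0.32 -0.3 ] gap 0.0768 M [ 0.07 -0.04 -0.05]
```

View pics/s21c.png

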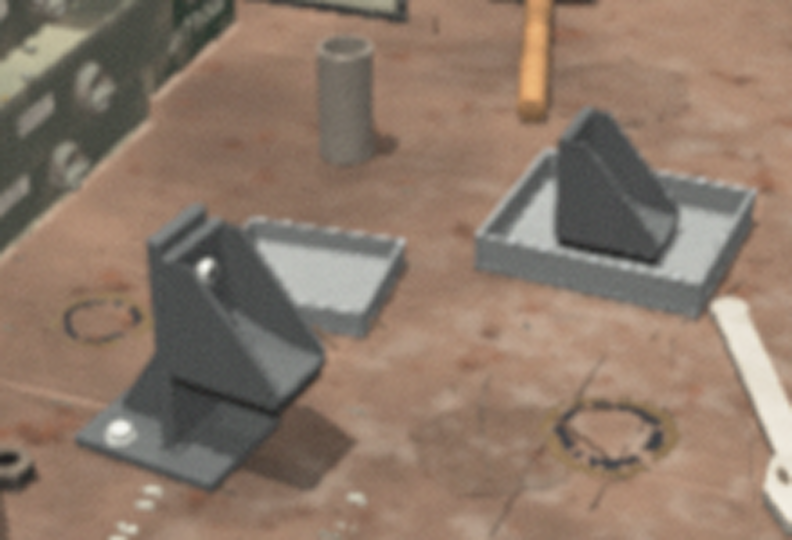

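View pics/t21c.png

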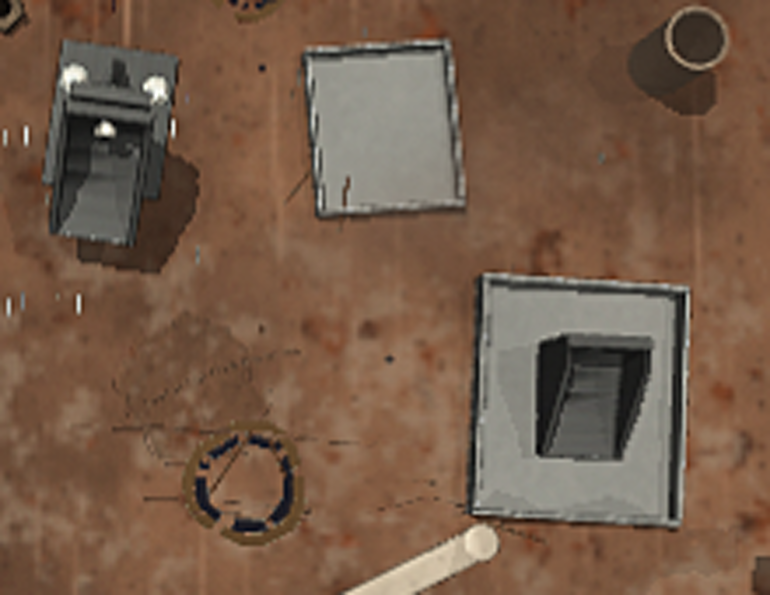

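```bash
python3 -c "
from bench import r
print(r.hand_in())"
```

```text
the job is handed in; nothing more can be done
None
```

The job is handed in: the chock that grips is locked on the hanger, and the slippery one stands upright in the larger tray. It took about 35 s of the 72 s allowed.

**Telling them apart:** I took both chocks out and slid each on its sole over the bare bench.
- **Left-pocket chock:** it dragged with about 4–5.5 N with roughly its own weight on the bench, a friction ratio of about 0.56–0.72. I took it as the sound one.
- **Right-pocket chock:** it dragged with about 3.5 N with slightly more than its own weight on the bench, and 4.3 N with about 7 N of extra downward load. That is a ratio of about 0.27–0.32, so I took it as the glazed one.

**Hanging and placing:** The sound chock went over the screw head and down about 20 mm, until the screw carried its full weight. I then released it, and the last pictures show it hanging on the bar with the screw head at the top of the slot. The glazed chock stands near the middle of the larger tray, the arm is clear, and the wrist force is back to noise.

**What disagreed:**
- **Drag figures:** the glazed chock's drag, scaled to its own weight, comes to about 2.5–3 N. That is above the stated 1–1.8 N but well below the sound chock's 5–8 N. The sound chock's average of about 4.8 N is just under its range.
- **Gripper contact:** the gripper's linkage pressed on the plate tops in two of the pushes. In the harder one, on the sound chock, the wrist force reached about 20 N sideways and 23 N up.

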